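# Clean a coin slide and change its blocking plates

### The arm

A 6-joint arm with a two-finger parallel gripper is mounted at the origin on the work surface. World frame = base frame: x ahead of the robot, y to its left, z up, the work surface at z = 0. Lengths are in m, angles in rad, forces in N, time in s.
With the tool pointing down it reaches from about 0.325 to 0.9 m from the base axis. Payload 6.1 kg.
Tool frame: the origin (TCP) lies at the very end of the fingers, on their centre line; the grasp point (between the pads) lies 19 mm behind it; z points along the fingers, y is the line along which they close (so a half turn about z gives the same grasp; the last joint's range is limited). The gripper opens to 85 mm and grips with 20 to 120 N. Pads are 22 mm wide; open, the fingers measure 114 mm over their backs; the gripper's body (76 mm by 85 mm) begins 54 mm behind the grasp point. The pads swing forward as they close: fully open they stand 13 mm farther back than shut.
Start: joints at [-1.247, 0.22, 1.526, -0, 1.395, -0.126], TCP at [0.272, -0.563, 0.231] pointing down, gripper open.
Joint ranges: [-2.98, 2.98], [-0.91, 2.08], [0.09, 2.57], [-1.24, 4.39], [0.2, 2.65], [-2.68, 2.68]. Speed limits (rad/s): [2.57, 2.57, 3.01, 3.14, 3.14, 3.14].

### API

Orientations are given as a unit quaternion [w, x, y, z].
In Python, from station import telemetry, optics, manip gives the robot as it stands. The module is installed in compiled form; this text tells all that it offers.
- The arm moves only by the tool apply_moves, never from a script. Its argument "targets" is one flat list of numbers, 7 for each row, row after row: the opening, from 0 (shut) to 1 (fully open), then the shift along the world's x, y, z in m, then the turn, a rotation vector about the world's x, y, z in rad. In form: [grip, tx, ty, tz, rx, ry, rz, grip, tx, ty, tz, rx, ry, rz, ...]. A call has 1 to 20 rows; each row is the pose to reach, as a shift and turn from the pose commanded when the call began; what a row does not reach only later rows make up. A row lasts 1/12 s, in which the tool goes at most 41.7 mm and 7.16 degrees, less where a joint would pass 70% of its speed; a pose out of reach is approached as far as the arm can. A call with a gripper value outside its range is refused whole. The fingers move at their own pace and stop on an object; the grip force is fixed at half the most. Time passes only in rows, so rows that repeat a pose let the fingers close. It gives the time, the measured TCP pose, the force, the opening and the grip force at its end, in the units of the state.
- telemetry.state(): the state, without advancing time (a new reading comes with each control period).
- optics.camera(name): name is "scene" or "side" or "wrist"; returns the picture (400x640x3 uint8, red, green, blue); there is no depth.
- optics.calibration(name): a dict with "mtx" (3x3 intrinsics, pixels), "dist" ([k1, k2, p1, p2, k3] as OpenCV has them; the pictures are not rectified), "origin" and "orientation" of the camera in the world. Camera axes: x right, y down, z forward; pixel columns grow to the right and rows downward; lengths in m; the calibration is good to about 2 mm. A picture is of the moment at which its call begins: read the wrist's pose just before it. calibration takes no time and is no camera call; for the wrist camera it gives the pose at the moment of the call.
- manip.job_done(): hands the job in; it is judged then, once.
The state is a dict: "t": time; "joints": joint angles; "qvel": joint speeds; "effort": joint torques, N m; "position": TCP position; "eef_rot": TCP orientation; "ft_force": force on the tool from outside, world axes, zero at the start; "ft_torque": the same for the moment, N m; "width": opening from 0.0 (shut) to 1.0 (fully open); "gripper_force": force on a finger pad.
Only numpy, scipy, OpenCV 4.12 (cv2) and the standard library are available. Lean on these libraries where they do the work, as an engineer would, in place of code of your own. Each camera call takes 0.05 s, during which the arm holds its last target. There are 200 camera calls.

### The job

Service the washer's coin slide: first pull the old yellow blocking plates out of its slots and put them in the black tray, then hold the unit up by its blue spring housing to the fixed air nozzle and blow the lint off all round, front first, then a quarter turn clockwise (seen from above) at a time for the other three sides, each side square to the nozzle with its middle straight in front of the mouth, 2 to 5 cm away, for about two seconds. Then stand it upright, wholly on the green mat, and only then push every red plate from the rack fully home into a slot of its own in the coin slide, leaving the unit on the mat. Do not let anything touch the nozzle, and leave the bottle and the screwdriver where they are.

Things in the scene. Friction and masses are not known exactly. Their poses are not given: they have to be found in the camera images.
- coin_slide: loose coin slide of a washer, 150 x 76 x 70 mm, about 0.65 kg. Origin: centre of its flat underside; z up, front to -x. From the front: black push bar, bright steel slot block (x -71 to -31, top z 36) with four slots, dark housing (x -31 to 75, top z 40), on which a blue spring housing (x 10 to 60, y -13 to 13, top z 70) is the grip: pinch its long faces, 26 mm apart. Brass lock at the back
- slide_grip (a point): point to grip: in the blue spring housing, 35 mm behind the coin slide's origin (+x), on its centre line, z = 62 mm; the unit balances within 15 mm of here
- slide_front (a point): centre of the coin slide's front (black push bar, at -x, 75 mm from its origin), z = 20 mm
- slide_left (a point): centre of the coin slide's left side (its -y side, 38 mm from its origin; the side that comes round next when the unit, front to the nozzle, is turned clockwise seen from above), z = 20 mm
- slide_back (a point): centre of the coin slide's back (brass lock, at +x, 75 mm from its origin), z = 20 mm
- slide_right (a point): centre of the coin slide's right side (its +y side, 38 mm from its origin), z = 20 mm
- slot1 (a point): mouth of slot 1 of the coin slide (slots 1 to 4 lie 17 mm apart, at y = -25.5, -8.5, 8.5, 25.5 mm, x = -51, z = 36 of the unit): a slot open upward, 28 mm long along the unit's x, 6.5 mm wide along its y, 24 mm deep
- slot2 (a point): mouth of slot 2 of the coin slide (slots 1 to 4 lie 17 mm apart, at y = -25.5, -8.5, 8.5, 25.5 mm, x = -51, z = 36 of the unit): a slot open upward, 28 mm long along the unit's x, 6.5 mm wide along its y, 24 mm deep
- slot3 (a point): mouth of slot 3 of the coin slide (slots 1 to 4 lie 17 mm apart, at y = -25.5, -8.5, 8.5, 25.5 mm, x = -51, z = 36 of the unit): a slot open upward, 28 mm long along the unit's x, 6.5 mm wide along its y, 24 mm deep
- slot4 (a point): mouth of slot 4 of the coin slide (slots 1 to 4 lie 17 mm apart, at y = -25.5, -8.5, 8.5, 25.5 mm, x = -51, z = 36 of the unit): a slot open upward, 28 mm long along the unit's x, 6.5 mm wide along its y, 24 mm deep
- nozzle: fixed bench air nozzle: steel base 100 x 90 mm with a post to a blue block 145 mm above the bench, an orange joint and a brass tip. Origin under the post, on the bench; it blows level along its own -x
- nozzle_tip (a point): mouth of the nozzle, 100 mm in front (-x) of the nozzle's origin and 130 mm above the bench
- mat: fixed green service mat, 220 x 180 mm (x, y), 3 mm thick. Origin: centre of its underside, on the bench
- rack: fixed grey plate rack, 50 x 110 x 26 mm, with three slots along its x at y = -34, 0, 34 mm. Origin: centre of its underside
- plate1: red steel blocking plate, T-shaped, 4 mm thick (its y), 46 mm high, 45 g; None if absent. Blade 24 mm wide (x), 20 high, rounded foot; above it a head 30 wide, 26 high, to be taken by its narrow edges, 30 mm apart along x. Its shoulders rest on the rack's top, or on the slot block's top once fully home. Origin: middle of the blade's foot; z up; both faces alike
- plate2: red steel blocking plate, T-shaped, 4 mm thick (its y), 46 mm high, 45 g; None if absent. Blade 24 mm wide (x), 20 high, rounded foot; above it a head 30 wide, 26 high, to be taken by its narrow edges, 30 mm apart along x. Its shoulders rest on the rack's top, or on the slot block's top once fully home. Origin: middle of the blade's foot; z up; both faces alike
- plate3: red steel blocking plate, T-shaped, 4 mm thick (its y), 46 mm high, 45 g; None if absent. Blade 24 mm wide (x), 20 high, rounded foot; above it a head 30 wide, 26 high, to be taken by its narrow edges, 30 mm apart along x. Its shoulders rest on the rack's top, or on the slot block's top once fully home. Origin: middle of the blade's foot; z up; both faces alike
- old1: old yellow blocking plate, of the same shape and size as the red ones (T-shaped, 4 mm thick along y, head 30 mm wide along x, 46 mm high, origin at the blade's foot); starts fully home in a slot of the coin slide, loose; None if absent
- old2: old yellow blocking plate, of the same shape and size as the red ones (T-shaped, 4 mm thick along y, head 30 mm wide along x, 46 mm high, origin at the blade's foot); starts fully home in a slot of the coin slide, loose; None if absent
- old3: old yellow blocking plate, of the same shape and size as the red ones (T-shaped, 4 mm thick along y, head 30 mm wide along x, 46 mm high, origin at the blade's foot); starts fully home in a slot of the coin slide, loose; None if absent
- tray: black open tray, 120 x 140 mm (x, y), 30 mm high, walls and floor 4 mm thick, loose, 0.7 kg. Origin: centre of its underside
- detergent: bystander: blue detergent bottle, 72 mm thick, 170 mm tall, loose. Origin: centre of its underside
- screwdriver: bystander: orange-handled screwdriver, 170 mm long, lying on the bench along its x. Origin: under its middle

How it is judged:
On the way, in this order (a step that is already met when the one before it is completed fails the run):
1. all the old yellow plates lie in the black tray, let go (x of old1 in the frame of tray between -0.058 and 0.058 m and y of old1 in the frame of tray between -0.068 and 0.068 m and z of old1 in the frame of tray between 0 and 0.03 m and contact force between the fingers and old1 below 0.5 N and x of old2 in the frame of tray between -0.058 and 0.058 m and y of old2 in the frame of tray between -0.068 and 0.068 m and z of old2 in the frame of tray between 0 and 0.03 m and contact force between the fingers and old2 below 0.5 N and x of old3 in the frame of tray between -0.058 and 0.058 m and y of old3 in the frame of tray between -0.068 and 0.068 m and z of old3 in the frame of tray between 0 and 0.03 m and contact force between the fingers and old3 below 0.5 N), for 0.2 s.
2. then the coin slide's front is held square before the nozzle for a second (x of slide_front in the frame of nozzle_tip between -0.075 and -0.008 m and y of slide_front in the frame of nozzle_tip between -0.03 and 0.03 m and z of slide_front in the frame of nozzle_tip between -0.03 and 0.03 m and angle between the x axis of coin_slide and the x axis of nozzle, either way round below 0.3 rad), for 1 s.
3. then its left side (x of slide_left in the frame of nozzle_tip between -0.075 and -0.008 m and y of slide_left in the frame of nozzle_tip between -0.03 and 0.03 m and z of slide_left in the frame of nozzle_tip between -0.03 and 0.03 m and angle between the y axis of coin_slide and the x axis of nozzle, either way round below 0.3 rad), for 1 s.
4. then its back (x of slide_back in the frame of nozzle_tip between -0.075 and -0.008 m and y of slide_back in the frame of nozzle_tip between -0.03 and 0.03 m and z of slide_back in the frame of nozzle_tip between -0.03 and 0.03 m and angle between the x axis of coin_slide and the x axis of nozzle, either way round below 0.3 rad), for 1 s.
5. then its right side (x of slide_right in the frame of nozzle_tip between -0.075 and -0.008 m and y of slide_right in the frame of nozzle_tip between -0.03 and 0.03 m and z of slide_right in the frame of nozzle_tip between -0.03 and 0.03 m and angle between the y axis of coin_slide and the x axis of nozzle, either way round below 0.3 rad), for 1 s.
6. then the coin slide stands upright on the green mat, let go (x of coin_slide in the frame of mat between -0.08 and 0.08 m and y of coin_slide in the frame of mat between -0.07 and 0.07 m and z of coin_slide in the frame of mat between -0.002 and 0.007 m and angle between coin_slide's own z axis and vertical below 0.1 rad and contact force between the fingers and coin_slide below 0.5 N), for 0.2 s.
7. and only then a plate is pushed home into a slot ((((horizontal distance between plate1 and slot1 below 0.006 m or horizontal distance between plate1 and slot2 below 0.006 m or horizontal distance between plate1 and slot3 below 0.006 m or horizontal distance between plate1 and slot4 below 0.006 m) and z of plate1 in the frame of slot1 between -0.026 and -0.017 m and contact force between the fingers and plate1 below 0.5 N) or ((horizontal distance between plate2 and slot1 below 0.006 m or horizontal distance between plate2 and slot2 below 0.006 m or horizontal distance between plate2 and slot3 below 0.006 m or horizontal distance between plate2 and slot4 below 0.006 m) and z of plate2 in the frame of slot1 between -0.026 and -0.017 m and contact force between the fingers and plate2 below 0.5 N) or ((horizontal distance between plate3 and slot1 below 0.006 m or horizontal distance between plate3 and slot2 below 0.006 m or horizontal distance between plate3 and slot3 below 0.006 m or horizontal distance between plate3 and slot4 below 0.006 m) and z of plate3 in the frame of slot1 between -0.026 and -0.017 m and contact force between the fingers and plate3 below 0.5 N))), for 0.2 s.
At the end, for the whole second after the job is handed in: coin slide still, upright (0.1 rad) on the mat, its origin within 80 mm (mat's x) and 70 mm (mat's y) of the mat's centre; every red plate in a slot within 6 mm of its middle, its foot at least 17 mm below the mouth (fully home is 20); every old plate lying in the tray; nothing held (all of step 1 and all of step 6 and (horizontal distance between plate1 and slot1 below 0.006 m or horizontal distance between plate1 and slot2 below 0.006 m or horizontal distance between plate1 and slot3 below 0.006 m or horizontal distance between plate1 and slot4 below 0.006 m) and z of plate1 in the frame of slot1 between -0.026 and -0.017 m and contact force between the fingers and plate1 below 0.5 N and (horizontal distance between plate2 and slot1 below 0.006 m or horizontal distance between plate2 and slot2 below 0.006 m or horizontal distance between plate2 and slot3 below 0.006 m or horizontal distance between plate2 and slot4 below 0.006 m) and z of plate2 in the frame of slot1 between -0.026 and -0.017 m and contact force between the fingers and plate2 below 0.5 N and (horizontal distance between plate3 and slot1 below 0.006 m or horizontal distance between plate3 and slot2 below 0.006 m or horizontal distance between plate3 and slot3 below 0.006 m or horizontal distance between plate3 and slot4 below 0.006 m) and z of plate3 in the frame of slot1 between -0.026 and -0.017 m and contact force between the fingers and plate3 below 0.5 N and linear speed of coin_slide below 0.02 m/s); the robot touches nothing.
It fails at once if the nozzle is touched (contact force between nozzle and anything else above 2 N).
It fails at once if a bystander (bottle, screwdriver) is moved more than 30 mm (distance of any of detergent, screwdriver from where it was at the start of the episode above 0.03 m).
Of plate1, plate2, plate3 only 2 to 3 are there at a start; the rules pass over those that are not, and their reading is None.
Of old1, old2, old3 only 1 to 2 are there at a start; the rules pass over those that are not, and their reading is None.
At some moment in a run one of coin_slide may be knocked a few centimetres aside while the robot is not near it.
It also fails if it takes over 210 s, if anything falls off the work surface, if the arm or the gripper's body presses on something with over 40 N, if the wrist force passes 120 N, or if a joint passes its speed limit or range.

## Working session

There is one attempt and no reset: what is moved stays moved. The work goes in short steps, Python scripts to look and compute and a tool call to move; the robot and the scene stay as the last step left them, time stands still between calls to the robot, and variables do not carry over. Pictures are saved under pics/ and viewed, at most 14 in all, crops included, and the job is handed in when it is done.

Besides the shell and the picture viewer there is one more tool, called after ">>>" as name(argument=value, ...) on one line, values as JSON. apply_moves: Moves the arm, as the interface text tells. Its arguments: {"type":"object","properties":{"targets":{"type":"array"}},"required":["targets"]}

```bash
mkdir -p pics
cat > h.py <<'E'
import numpy as np,cv2
from scipy.spatial.transform import Rotation as R
from station import telemetry, optics, manip
def grab(n,f=None):
    c=optics.calibration(n); im=optics.camera(n)
    if f: cv2.imwrite('pics/'+f,im[:,:,::-1])
    return im,c
def Rq(q): return R.from_quat([q[1],q[2],q[3],q[0]])
def ray(c,px):
    p=cv2.undistortPoints(np.array(px,float).reshape(-1,1,2),np.array(c['mtx']),np.array(c['dist'])).reshape(-1,2)
    d=np.c_[p,np.ones(len(p))]
    return np.array(c['origin']),Rq(c['orientation']).apply(d)
def onz(c,px,z):
    o,d=ray(c,px); return o+d*((z-o[2])/d[:,2])[:,None]
def proj(c,P):
    r=Rq(c['orientation']).inv(); p=r.apply(np.array(P,float).reshape(-1,3)-c['origin'])
    return cv2.projectPoints(p,np.zeros(3),np.zeros(3),np.array(c['mtx']),np.array(c['dist']))[0].reshape(-1,2)
E
python3 - <<'E'
from h import *
for n in('scene','side','wrist'):
    im,c=grab(n,n+'0.png'); print(n,c)
s=telemetry.state();print(s)
E
```

```text
scene {'mtx': array([[466.1362332 ,   0.        , 315.60774784],
       [  0.        , 466.1362332 , 207.25413944],
       [  0.        ,   0.        ,   1.        ]]), 'dist': array([-0.01360571,  0.        ,  0.        ,  0.        ,  0.        ]), 'origin': array([1.3101509 , 0.49736573, 0.69930764]), 'orientation': array([-0.23834499,  0.43347499,  0.77029083, -0.40242158])}
side {'mtx': array([[457.52895486,   0.        , 317.19230998],
       [  0.        , 457.52895486, 205.49425087],
       [  0.        ,   0.        ,   1.        ]]), 'dist': array([-0.02664182,  0.        ,  0.        ,  0.        ,  0.        ]), 'origin': array([0.42220558, 0.8642052 , 0.86328771]), 'orientation': array([ 0.03741065, -0.06712737,  0.9125823 , -0.40160666])}
wrist {'mtx': array([[311.98626141,   0.        , 318.42202303],
       [  0.        , 311.98626141, 201.01223472],
       [  0.        ,   0.        ,   1.        ]]), 'dist': array([-0.0113921,  0.       ,  0.       ,  0.       ,  0.       ]), 'origin': array([ 0.34286803, -0.52834026,  0.37245942]), 'orientation': array([ 0.13120159,  0.83702236, -0.52463623, -0.08328588])}
{'t': 0.15, 'joints': array([-1.24710743e+00,  2.21053740e-01,  1.52737813e+00,  7.47174789e-06,
        1.39474449e+00, -1.26143122e-01]), 'qvel': array([ 1.29007402e-03, -2.12600693e-03, -3.67136393e-03, -1.61897972e-03,
       -1.24235627e-03, -1.52836921e-05]), 'effort': array([ 7.16923332e-04, -4.97485614e+01, -3.89905429e+01, -3.49447382e-04,
        7.12831796e-03, -1.94380090e-05]), 'position': array([ 0.27157516, -0.56236565,  0.23042935]), 'eef_rot': array([-7.88356023e-04,  9.74812684e-01,  2.23023776e-01, -7.44267992e-05]), 'ft_force': array([-0.09826902, -0.50876489, -0.44003805]), 'ft_torque': array([ 0.02506991, -0.01290144, -0.05052968]), 'gripper_force': 0.0, 'width': 0.9990339293602175}
```

View pics/scene0.png

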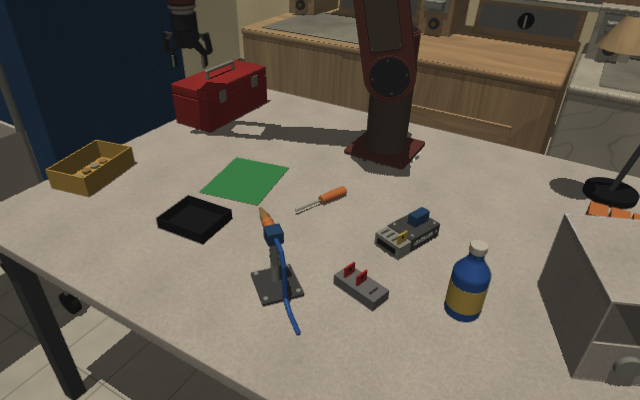

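View pics/side0.png

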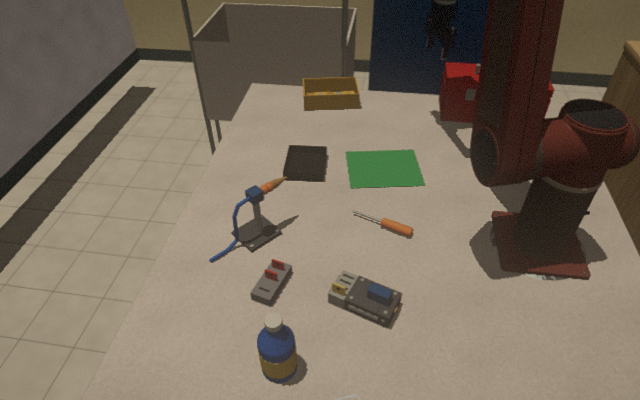

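The scene view shows the coin slide at about (408,232), with one or two yellow plates in the block. The rack is at (360,285) with two red plates, the tray at (195,218), the mat at (245,180) and the nozzle tip at (264,212). The bottle is at (467,285) and the screwdriver at (320,200). The side view shows the same, with the slide at (365,297).

Run:
```python
from h import *
ims={}
for n in('scene','side'):
    im=cv2.imread('pics/%s0.png'%n)[:,:,::-1]; c=optics.calibration(n)
    h=cv2.cvtColor(np.ascontiguousarray(im),cv2.COLOR_RGB2HSV); ims[n]=(h,c)
def comp(n,lo,hi,amin,z):
    h,c=ims[n]; m=cv2.inRange(h,lo,hi); k,l,st,ce=cv2.connectedComponentsWithStats(m)
    for i in range(1,k):
        if st[i,4]>=amin: print(n,st[i],ce[i].round(1),onz(c,ce[i],z)[0].round(4))
for n in ims:
    print('green');comp(n,(45,80,50),(75,255,255),200,.003)
    print('red');comp(n,(0,160,120),(4,255,255),15,.035)
    print('yellow');comp(n,(20,140,90),(30,255,255),8,.05)
    print('blue');comp(n,(100,120,60),(125,255,255),60,.07)
    print('orange');comp(n,(5,150,100),(15,255,255),30,.13)
c=ims['side'][1]
# mat corners
print('side pts z0', [ (p,onz(c,p,0.02)[0].round(3)) for p in [(290,147),(327,147),(325,180),(285,177),(272,282),(277,370),(256,235),(365,297)]])
c2=ims['scene'][1]
print('scene', [ (p,onz(c2,p,0.02)[0].round(3)) for p in [(195,220),(467,310),(360,285),(277,285),(408,232)]])
for n,b in(('scene',(370,200,80,60)),('side',(320,265,90,60))):
    x,y,w,h=b; cr=cv2.imread('pics/%s0.png'%n)[y:y+h,x:x+w]; cv2.imwrite('pics/cr_%s.png'%n,cv2.resize(cr,None,fx=6,fy=6,interpolation=cv2.INTER_CUBIC))
a=cv2.imread('pics/cr_scene.png');b=cv2.imread('pics/cr_side.png')
cv2.imwrite('pics/cr.png',np.vstack([cv2.resize(a,(540,300)),cv2.resize(b,(540,300))]))
```

```text
green
scene [ 200  158   88   47 2397] [244.8 180.6] [ 0.4154 -0.2567  0.003 ]
red
scene [173  60  91  30 842] [218.1  75.7] [-0.1749 -0.8571  0.035 ]
scene [209  65  22  13 106] [219.2  70.7] [-0.2289 -0.8972  0.035 ]
yellow
scene [ 97 140  34  19 313] [110.9 148.9] [ 0.5437 -0.6567  0.05  ]
scene [ 46 166  42  30 558] [ 67.1 182.3] [ 0.734  -0.5967  0.05  ]
scene [ 88 170   6   6  11] [ 90.5 172.2] [ 0.6665 -0.5903  0.05  ]
scene [397 231  11   9  19] [401.4 234.4] [0.4736 0.2433 0.05  ]
scene [450 287  35  28 628] [465.5 301.8] [0.6078 0.4298 0.05  ]
blue
scene [410 208  19  11 115] [418.9 212.6] [0.3974 0.2544 0.07  ]
scene [264 224  19  12 163] [273.  229.7] [ 6.364e-01 -2.000e-04  7.000e-02]
scene [274 237  26  97 433] [285.  283.8] [0.7664 0.119  0.07  ]
scene [ 453  256   38   37 1079] [471.4 274.3] [0.5477 0.4207 0.07  ]
scene [447 307  29  15 167] [460.3 316.1] [0.6696 0.4338 0.07  ]
orange
scene [319 187  27  15 182] [332.8 193.6] [0.5172 0.084  0.13  ]
scene [589 202  20  14 221] [597.9 209. ] [0.2576 0.6113 0.13  ]
scene [611 207  20  11 153] [619.5 212.9] [0.2486 0.6538
[... 740 characters left out ...]
186.4] [0.6906 0.0205 0.13  ]
side [381 218  31  17 227] [396.5 226.1] [0.3671 0.1166 0.13  ]
side pts z0 [((290, 147), array([ 0.703, -0.307,  0.02 ])), ((327, 147), array([ 0.586, -0.322,  0.02 ])), ((325, 180), array([ 0.569, -0.158,  0.02 ])), ((285, 177), array([ 0.688, -0.155,  0.02 ])), ((272, 282), array([0.639, 0.228, 0.02 ])), ((277, 370), array([0.58 , 0.439, 0.02 ])), ((256, 235), array([0.713, 0.086, 0.02 ])), ((365, 297), array([0.422, 0.24 , 0.02 ]))]
scene [((195, 220), array([ 0.653, -0.226,  0.02 ])), ((467, 310), array([0.596, 0.436, 0.02 ])), ((360, 285), array([0.644, 0.224, 0.02 ])), ((277, 285), array([0.735, 0.077, 0.02 ])), ((408, 232), array([0.418, 0.242, 0.02 ]))]
```

View pics/cr.png

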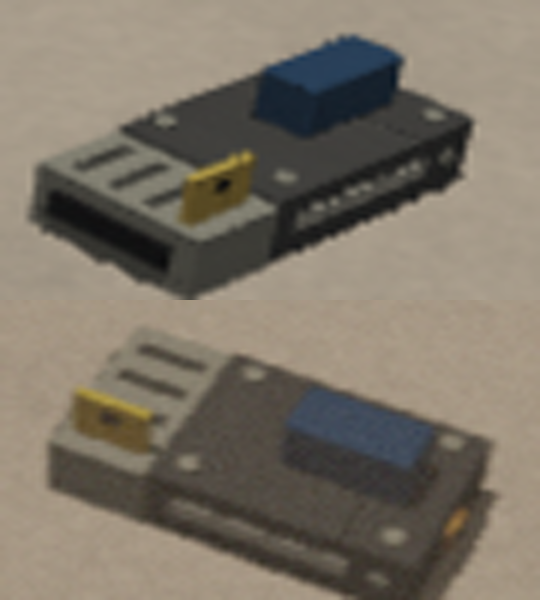

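The crop shows one yellow plate in an end slot, on the world +y side, and the front facing roughly +x. Next I triangulate the nozzle and check where the wrist camera looks.

Run:
```python
from h import *
c1=optics.calibration('scene');c2=optics.calibration('side')
def tri(a,b):
    o1,d1=ray(c1,a);o2,d2=ray(c2,b);d1=d1[0]/np.linalg.norm(d1);d2=d2[0]/np.linalg.norm(d2)
    s=np.linalg.lstsq(np.c_[d1,-d2],o2-o1,rcond=None)[0]
    p,q=o1+s[0]*d1,o2+s[1]*d2; return ((p+q)/2).round(4),np.linalg.norm(p-q).round(4)
for n,b in(('scene',(235,190,80,120)),('side',(200,165,110,100))):
    x,y,w,h=b; cr=cv2.imread('pics/%s0.png'%n)[y:y+h,x:x+w]; cv2.imwrite('pics/n_%s.png'%n,cv2.resize(cr,(400,600) if n=='scene' else (400,364),interpolation=cv2.INTER_CUBIC))
a=cv2.imread('pics/n_scene.png');b=cv2.imread('pics/n_side.png');b=np.vstack([b,np.zeros((236,400,3),np.uint8)])
cv2.imwrite('pics/noz.png',np.hstack([a,b]))
s=telemetry.state();c=optics.calibration('wrist');T=Rq(s['eef_rot'])
print('tool axes',T.as_matrix().round(3).tolist());print('cam in tool',T.inv().apply(c['origin']-s['position']).round(4),(T.inv()*Rq(c['orientation'])).as_matrix().round(3).tolist())
print(onz(c,[(320,200)],0))
print('orange c',tri((266.9,220.5),(266.7,186.4)))
```

```text
tool axes [[0.901, 0.435, -0.0], [0.435, -0.901, 0.002], [0.0, -0.002, -1.0]]
cam in tool [ 0.079   0.0002 -0.1422] [[0.001, -0.952, -0.307], [1.0, 0.001, 0.0], [-0.0, -0.307, 0.952]]
[[ 0.23649078 -0.58144591  0.        ]]
orange c (array([0.6888, 0.0247, 0.1355]), np.float64(0.0027))
```

View pics/noz.png

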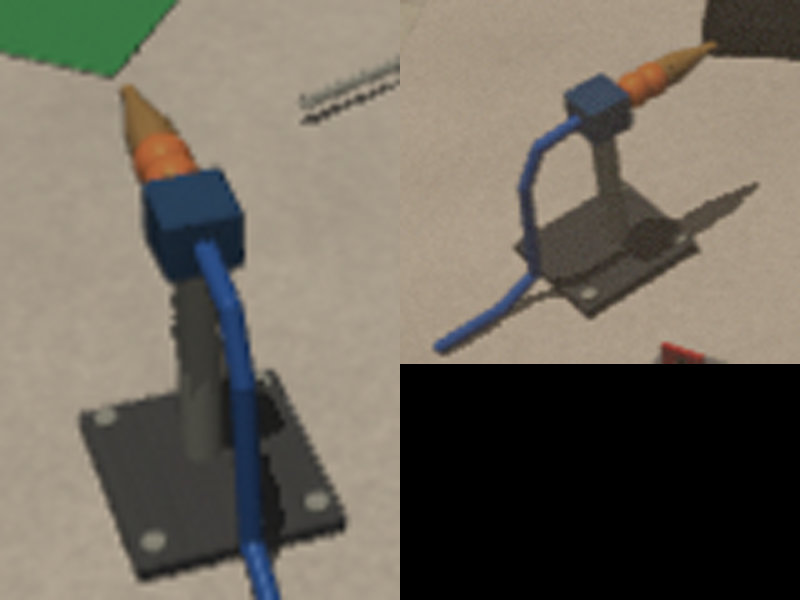

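The nozzle mouth is at about (260.6,207.6) in the scene view and (286.6,177.1) in the side view. I'm moving the wrist camera over the slide and rack.

>>> apply_moves(targets=[1,0.26,0.74,0.12,0,0,1.12,1,0.26,0.74,0.12,0,0,1.12,1,0.26,0.74,0.12,0,0,1.12,1,0.26,0.74,0.12,0,0,1.12,1,0.26,0.74,0.12,0,0,1.12,1,0.26,0.74,0.12,0,0,1.12,1,0.26,0.74,0.12,0,0,1.12,1,0.26,0.74,0.12,0,0,1.12,1,0.26,0.74,0.12,0,0,1.12,1,0.26,0.74,0.12,0,0,1.12,1,0.26,0.74,0.12,0,0,1.12,1,0.26,0.74,0.12,0,0,1.12,1,0.26,0.74,0.12,0,0,1.12,1,0.26,0.74,0.12,0,0,1.12,1,0.26,0.74,0.12,0,0,1.12,1,0.26,0.74,0.12,0,0,1.12,1,0.26,0.74,0.12,0,0,1.12,1,0.26,0.74,0.12,0,0,1.12,1,0.26,0.74,0.12,0,0,1.12,1,0.26,0.74,0.12,0,0,1.12])

```text
t: 1.82
position: [0.5327, 0.1833, 0.3515]
eef_rot: [-0.001, 0.706, 0.709, 0.001]
ft_force: [-0.1, -0.1, -0.6]
width: 0.997
gripper_force: 0.0
```

Run:
```python
from h import *
s=telemetry.state();im,c=grab('wrist','w1.png');print(s['t'],s['position'],s['joints'],s['qvel'].max());print(c)
c1=optics.calibration('scene');c2=optics.calibration('side')
def tri(a,b):
    o1,d1=ray(c1,a);o2,d2=ray(c2,b);d1=d1[0]/np.linalg.norm(d1);d2=d2[0]/np.linalg.norm(d2)
    s=np.linalg.lstsq(np.c_[d1,-d2],o2-o1,rcond=None)[0]
    p,q=o1+s[0]*d1,o2+s[1]*d2; return ((p+q)/2).round(4),np.linalg.norm(p-q).round(4)
print('tip',tri((260.6,207.6),(286.6,177.1)))
print(onz(c1,[(251,273),(263.4,305.6),(303.6,295),(289,264.4)],.006))
```

```text
1.8167 [0.53265121 0.18330231 0.35146394] [0.18976215 0.02016108 1.52301441 0.00281731 1.59713182 0.18537974] 0.02443704002846373
{'mtx': array([[311.98626141,   0.        , 318.42202303],
       [  0.        , 311.98626141, 201.01223472],
       [  0.        ,   0.        ,   1.        ]]), 'dist': array([-0.0113921,  0.       ,  0.       ,  0.       ,  0.       ]), 'origin': array([0.53262638, 0.2615201 , 0.49382034]), 'orientation': array([1.53893678e-01, 9.88083741e-01, 2.63983609e-03, 5.37200152e-04])}
tip (array([ 0.6489, -0.0221,  0.1296]), np.float64(0.0013))
[[ 0.72220018 -0.0011526   0.006     ]
 [ 0.78639099  0.07872956  0.006     ]
 [ 0.71850425  0.131799    0.006     ]
 [ 0.65474945  0.05359988  0.006     ]]
```

View pics/w1.png

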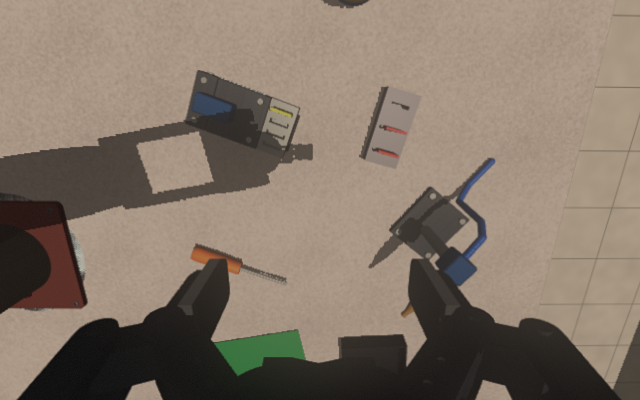

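The wrist view shows the slide's front (steel block) at about (281,120) facing +x and slightly −y. The yellow plate is at (281,112), and the rack at (390,127) holds two red plates at (392,129) and (385,153). The triangulated tip height is 0.1296, which matches 0.130. The nozzle's yaw is about 0.887. I'm moving the camera directly above the slide.

>>> apply_moves(targets=[1,-0.1,-0.02,-0.13,0,0,0,1,-0.1,-0.02,-0.13,0,0,0,1,-0.1,-0.02,-0.13,0,0,0,1,-0.1,-0.02,-0.13,0,0,0,1,-0.1,-0.02,-0.13,0,0,0,1,-0.1,-0.02,-0.13,0,0,0,1,-0.1,-0.02,-0.13,0,0,0])

```text
t: 2.45
position: [0.4327, 0.1567, 0.2225]
eef_rot: [0.001, 0.708, 0.706, 0.001]
ft_force: [0.3, 0.3, -0.2]
width: 1.001
gripper_force: 0.0
```

```bash
cat >> h.py <<'E'
def blobs(im,lo,hi,amin):
    m=cv2.inRange(cv2.cvtColor(np.ascontiguousarray(im),cv2.COLOR_RGB2HSV),lo,hi)
    cs,_=cv2.findContours(m,cv2.RETR_EXTERNAL,cv2.CHAIN_APPROX_NONE)
    return [k.reshape(-1,2).astype(float) for k in cs if cv2.contourArea(k)>=amin]
def rect(c,px,z):
    """min-area rectangle of contour cast on plane z: centre, long, short, yaw of long side"""
    P=onz(c,px,z)[:,:2]; (x,y),(w,h),a=cv2.minAreaRect((P*1000).astype(np.float32))
    a=np.radians(a)
    if h>w: w,h,a=h,w,a+np.pi/2
    return np.round([x/1000,y/1000],4),round(w,1),round(h,1),round((a+np.pi/2)%np.pi-np.pi/2,3)
E
python3 - <<'E'
from h import *
s=telemetry.state();im,c=grab('wrist','w2.png');print(s['t'],s['position'],Rq(s['eef_rot']).as_matrix().round(3).tolist())
for k in blobs(im,(20,120,60),(32,255,255),30): print('yellow',k.mean(0),rect(c,k,.06))
for k in blobs(im,(100,110,30),(125,255,255),80): print('blue',k.mean(0),rect(c,k,.07))
E
```

```text
2.45 [0.43270727 0.15665183 0.22247561] [[0.002, 1.0, 0.002], [1.0, -0.002, 0.0], [0.0, 0.002, -1.0]]
yellow [370.5         85.79032258] (array([0.4815, 0.2481]), 29.1, 3.5, np.float64(-0.353))
blue [633.55 321.05] (array([ 0.7936, -0.0092]), 47.3, 20.3, np.float64(-1.254))
blue [615.15702479 179.81818182] (array([0.7249, 0.1617]), 61.7, 11.7, np.float64(1.054))
```

View pics/w2.png

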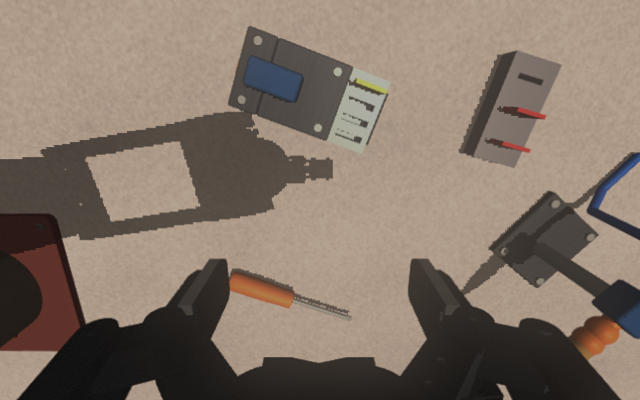

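The yellow plate measures 29.1 × 3.5 mm (expected 30 × 4) at (0.4815,0.2481), yaw −0.353. That puts the unit's origin at about (0.425,0.242), matching the first estimate. The plate sits in slot 1, at pixel (371,86), and the red plates are at (520,112) and (507,146). I'm moving to hover over the plate.

>>> apply_moves(targets=[0.6,0.049,0.091,-0.1,0,0,-0.353,0.6,0.049,0.091,-0.1,0,0,-0.353,0.6,0.049,0.091,-0.1,0,0,-0.353,0.6,0.049,0.091,-0.1,0,0,-0.353,0.6,0.049,0.091,-0.1,0,0,-0.353,0.6,0.049,0.091,-0.1,0,0,-0.353,0.6,0.049,0.091,-0.1,0,0,-0.353])

```text
t: 3.08
position: [0.4827, 0.2482, 0.1235]
eef_rot: [0.001, 0.82, 0.572, 0.002]
ft_force: [0.1, -0.6, 0.4]
width: 0.604
gripper_force: 0.0
```

Run:
```python
from h import *
s=telemetry.state();im,c=grab('wrist','w3.png');T=Rq(s['eef_rot']);print(s['t'],s['position'],s['width'],T.as_matrix().round(3).tolist())
for k in blobs(im,(20,120,60),(32,255,255),30): print('yellow',k.mean(0),rect(c,k,.062))
cs=optics.calibration('side');im=optics.camera('side')
for k in blobs(im,(20,120,60),(32,255,255),8): print('side',k.mean(0),onz(cs,k.mean(0),.05))
# tray from the first side/wrist pictures: dark blob
im0=cv2.imread('pics/side0.png')[:,:,::-1]
for k in blobs(im0[130:200,260:345],(0,0,0),(180,255,60),300): print('tray side',rect(cs,k+[260,130],.03), k.mean(0)+[260,130])
```

```text
3.0833 [0.48267621 0.2481651  0.12351082] 0.60354064938874 [[0.346, 0.938, 0.003], [0.938, -0.346, 0.001], [0.002, 0.003, -1.0]]
side [274.01840491 369.48466258] [[0.58033372 0.45437516 0.05      ]]
side [341.28571429 289.89285714] [[0.47534705 0.25037647 0.05      ]]
side [335.22727273 286.81818182] [[0.48952886 0.24393717 0.05      ]]
side [318.45833333  92.20833333] [[ 0.65776223 -0.61499982  0.05      ]]
tray side (array([ 0.6382, -0.221 ]), 167.2, 118.1, np.float64(-1.514)) [305.35507246 163.29710145]
```

>>> apply_moves(targets=[0.6,-0.001,0,-0.04,0,0,0,0.6,-0.001,0,-0.06,0,0,0,0.6,-0.001,0,-0.077,0,0,0,0.6,-0.001,0,-0.077,0,0,0,0.6,-0.001,0,-0.077,0,0,0,0.1,-0.001,0,-0.077,0,0,0,0.1,-0.001,0,-0.077,0,0,0,0.1,-0.001,0,-0.077,0,0,0,0.1,-0.001,0,-0.077,0,0,0,0.1,-0.001,0,-0.077,0,0,0,0.1,-0.001,0,-0.077,0,0,0])

```text
t: 4.1
position: [0.4812, 0.2488, 0.0464]
eef_rot: [0.0, 0.821, 0.572, 0.002]
ft_force: [-0.8, 0.3, 6.9]
width: 0.318
gripper_force: 58.8
```

>>> apply_moves(targets=[0.1,0,0,0.015,0,0,0,0.1,0,0,0.03,0,0,0,0.1,0,0,0.05,0,0,0,0.1,0,0,0.09,0,0,0,0.1,0,0,0.13,0,0,0,0.1,0,0,0.17,0,0,0,0.1,0.157,-0.484,0.2,0,0,0,0.1,0.157,-0.484,0.2,0,0,0,0.1,0.157,-0.484,0.2,0,0,0,0.1,0.157,-0.484,0.2,0,0,0,0.1,0.157,-0.484,0.2,0,0,0,0.1,0.157,-0.484,0.2,0,0,0,0.1,0.157,-0.484,0.2,0,0,0,0.1,0.157,-0.484,0.2,0,0,0,0.1,0.157,-0.484,0.2,0,0,0,0.1,0.157,-0.484,0.2,0,0,0,0.1,0.157,-0.484,0.2,0,0,0,0.1,0.157,-0.484,0.2,0,0,0,0.1,0.157,-0.484,0.2,0,0,0,0.1,0.157,-0.484,0.2,0,0,0])

```text
t: 5.77
position: [0.6369, -0.2394, 0.2444]
eef_rot: [0.001, 0.822, 0.57, -0.0]
ft_force: [-0.5, 0.7, -1.8]
width: 0.318
gripper_force: 59.5
```

Run:
```python
from h import *
s=telemetry.state();im,c=grab('wrist','w4.png');print(s['t'],s['position'],s['width'],s['ft_force'])
cs=optics.calibration('scene');im2=optics.camera('scene')
for k in blobs(im2,(20,120,60),(32,255,255),8): print('scene y',k.mean(0))
for k in blobs(im,(45,80,40),(75,255,255),200): print('green',rect(c,k,.003))
cs2=optics.calibration('side')
for k in blobs(cv2.imread('pics/side0.png')[:,:,::-1],(45,80,40),(75,255,255),200): print('green side',rect(cs2,k,.003))
for k in blobs(cv2.imread('pics/scene0.png')[:,:,::-1],(45,80,40),(75,255,255),200): print('green scene',rect(cs,k,.003))
```

```text
5.7667 [ 0.63688205 -0.23943535  0.24443752] 0.3176209585200611 [-0.53493512  0.73092425 -1.77481902]
scene y [463.96638655 297.62184874]
scene y [ 89.95515695 165.96860987]
scene y [184.25490196 136.39215686]
green (array([ 0.4048, -0.2625]), 219.3, 178.8, np.float64(0.192))
green side (array([ 0.4045, -0.2622]), 217.5, 179.8, np.float64(0.191))
green scene (array([ 0.4067, -0.2603]), 218.0, 178.7, np.float64(0.194))
```

View pics/w4.png

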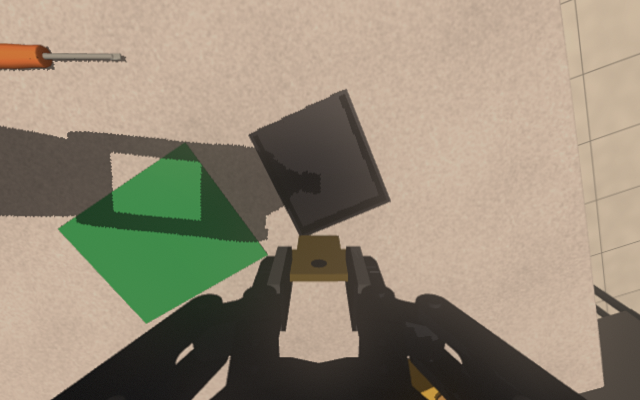

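The plate is held, at (319,260). The tray's corners at (250,134), (345,91), (389,201) and (302,235) put its centre at about (0.639,−0.232). The mat measures 219 × 179 mm at (0.405,−0.262), yaw 0.192. I'm lowering and releasing.

>>> apply_moves(targets=[0.1,0.002,0.007,-0.04,0,0,0,0.1,0.002,0.007,-0.08,0,0,0,0.1,0.002,0.007,-0.12,0,0,0,0.1,0.002,0.007,-0.16,0,0,0,0.1,0.002,0.007,-0.18,0,0,0,0.1,0.002,0.007,-0.19,0,0,0,0.1,0.002,0.007,-0.19,0,0,0,0.5,0.002,0.007,-0.19,0,0,0,0.6,0.002,0.007,-0.19,0,0,0,0.7,0.002,0.007,-0.19,0,0,0,0.7,0.002,0.007,-0.15,0,0,0,0.7,0.002,0.007,-0.11,0,0,0,0.7,0.002,0.007,-0.07,0,0,0,0.7,0.002,0.007,-0.03,0,0,0,0.7,0.002,0.007,0,0,0,0,0.7,0.002,0.007,0,0,0,0])

```text
t: 7.2
position: [0.6429, -0.2309, 0.257]
eef_rot: [0.008, 0.821, 0.572, 0.004]
ft_force: [0.5, 0.0, 1.3]
width: 0.698
gripper_force: 0.0
```

Run:
```python
from h import *
s=telemetry.state();im,c=grab('wrist','w5.png');print(s['t'],s['position'])
for k in blobs(im,(20,90,40),(32,255,255),30): print('yellow',k.mean(0),rect(c,k,.008))
cv2.imwrite('pics/w5c.png',im[60:300,180:460,::-1])
```

```text
7.2 [ 0.64293678 -0.23085837  0.25703943]
yellow [310.85074627 169.98507463] (array([ 0.6376, -0.2336]), 34.5, 14.3, np.float64(-0.357))
```

View pics/w5c.png

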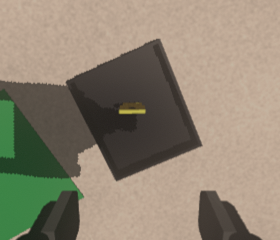

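The plate is inside the tray, at crop (132,108). It appears edge-on, perhaps standing, so I'll check it again later. I'm going back over the slide and turning for the grip.

>>> apply_moves(targets=[0.7,-0.177,0.458,-0.02,0,0,1.57,0.7,-0.177,0.458,-0.02,0,0,1.57,0.7,-0.177,0.458,-0.02,0,0,1.57,0.7,-0.177,0.458,-0.02,0,0,1.57,0.7,-0.177,0.458,-0.02,0,0,1.57,0.7,-0.177,0.458,-0.02,0,0,1.57,0.7,-0.177,0.458,-0.02,0,0,1.57,0.7,-0.177,0.458,-0.02,0,0,1.57,0.7,-0.177,0.458,-0.02,0,0,1.57,0.7,-0.177,0.458,-0.02,0,0,1.57,0.7,-0.177,0.458,-0.02,0,0,1.57,0.7,-0.177,0.458,-0.02,0,0,1.57,0.7,-0.177,0.458,-0.02,0,0,1.57,0.7,-0.177,0.458,-0.02,0,0,1.57,0.7,-0.177,0.458,-0.02,0,0,1.57,0.7,-0.177,0.458,-0.02,0,0,1.57])

```text
t: 8.58
position: [0.462, 0.2284, 0.2243]
eef_rot: [0.0, 0.178, 0.984, -0.0]
ft_force: [0.9, -0.4, -0.6]
width: 0.704
gripper_force: 0.0
```

Run:
```python
from h import *
s=telemetry.state();im,c=grab('wrist','w6.png');print(s['t'],s['position'],s['joints'],Rq(s['eef_rot']).as_matrix().round(3).tolist())
for k in blobs(im,(95,60,15),(130,255,255),150): print('blue',k.mean(0),rect(c,k,.07))
for k in blobs(im,(20,90,40),(32,255,255),30): print('yellow',k.mean(0))
```

```text
8.5833 [0.46199709 0.22844769 0.22428215] [ 3.06321969e-01 -3.83347170e-02  1.81683203e+00 -3.17573722e-04
  1.36300082e+00 -9.06371047e-01] [[-0.937, 0.35, 0.0], [0.35, 0.937, -0.0], [-0.0, -0.0, -1.0]]
blue [568.07094595 239.75337838] (array([0.6067, 0.4465]), 88.3, 78.5, np.float64(0.471))
```

View pics/w6.png

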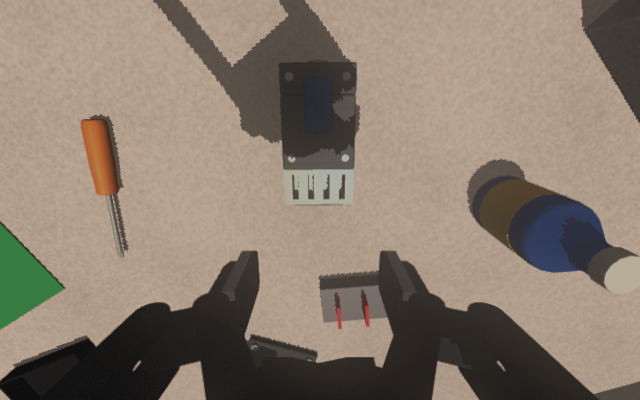

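The slide has not moved. Its centre line is at column 318 and the blue housing at about (318,104), in arm shadow. Its grip point comes out at about (0.391,0.2545), as predicted. Gripping.

>>> apply_moves(targets=[0.7,-0.035,0.013,-0.04,0,0,0,0.7,-0.071,0.026,-0.08,0,0,0,0.7,-0.071,0.026,-0.11,0,0,0,0.7,-0.071,0.026,-0.14,0,0,0,0.7,-0.071,0.026,-0.16,0,0,0,0.7,-0.071,0.026,-0.179,0,0,0,0.7,-0.071,0.026,-0.179,0,0,0,0.1,-0.071,0.026,-0.179,0,0,0,0.1,-0.071,0.026,-0.179,0,0,0,0.1,-0.071,0.026,-0.179,0,0,0,0.1,-0.071,0.026,-0.179,0,0,0,0.1,-0.071,0.026,-0.179,0,0,0,0.1,-0.071,0.026,-0.179,0,0,0])

```text
t: 9.72
position: [0.3923, 0.2552, 0.0471]
eef_rot: [0.002, 0.177, 0.984, 0.0]
ft_force: [-0.2, -5.2, 6.5]
width: 0.293
gripper_force: 61.3
```

>>> apply_moves(targets=[0.1,0,0,0.02,0,0,0,0.1,0,0,0.04,0,0,0,0.1,0,0,0.07,0,0,0,0.1,0,0,0.1,0,0,0,0.1,0,0,0.13,0,0,0,0.1,0,0,0.15,0,0,0,0.1,0,0,0.15,0,0,0])

```text
t: 10.3
position: [0.3933, 0.2565, 0.2004]
eef_rot: [0.004, 0.176, 0.984, 0.003]
ft_force: [1.3, 1.0, -4.6]
width: 0.289
gripper_force: 60.8
```

Run:
```python
from h import *
s=telemetry.state();print(s['position'],s['joints'],s['ft_force'],s['ft_torque'],s['width'])
M=Rq(s['eef_rot']).as_matrix();print('tool x yaw',np.arctan2(M[1,0],M[0,0]),'tilt',np.degrees(np.arccos(-M[2,2])))
cl=optics.calibration('side');im=optics.camera('side');cv2.imwrite('pics/s7.png',im[150:400,220:560,::-1])
tip=np.array([.649,-.022]);yn=.887;n=np.array([np.cos(yn),np.sin(yn)]);off=.037
print('now j1 yaw',s['joints'][0]-s['joints'][5]+np.pi/2)
for k,h in enumerate((.075,.038,.075,.038)):
    uy=yn+np.pi-k*np.pi/2; o=tip-(h+off)*n; g=o+.034*np.array([np.cos(uy),np.sin(uy)])
    j1=np.arctan2(g[1],g[0]); print(k,'TCP',g.round(3),'r',np.hypot(*g).round(3),'uyaw',round(uy,3),'j6',round(j1+np.pi/2-uy,3), 'backoff .12 more',(g-.12*n).round(3))
```

```text
[0.39332781 0.25653228 0.20043622] [ 4.09507893e-01 -1.42807876e-01  1.95957742e+00  3.55283205e-04
  1.31562418e+00 -8.06603507e-01] [ 1.31749493  1.01442244 -4.64323926] [ 0.13576234 -0.08592039  0.01038273] 0.28921766181705866
tool x yaw 2.7867984565053163 tilt 0.5274285676918056
now j1 yaw 2.7869077268341123
0 TCP [ 0.557 -0.135] r 0.573 uyaw 4.029 j6 -2.696 backoff .12 more [ 0.481 -0.228]
1 TCP [ 0.575 -0.059] r 0.578 uyaw 2.458 j6 -0.989 backoff .12 more [ 0.499 -0.152]
2 TCP [ 0.6   -0.082] r 0.605 uyaw 0.887 j6 0.547 backoff .12 more [ 0.524 -0.175]
3 TCP [ 0.628 -0.102] r 0.636 uyaw -0.684 j6 2.094 backoff .12 more [ 0.552 -0.195]
```

View pics/s7.png

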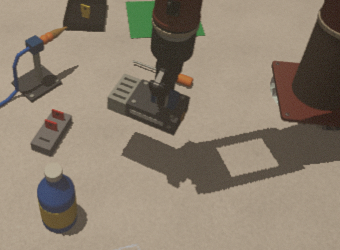

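The unit is held level. I move it behind the nozzle axis, then bring its front up square, 0.1 rad short because joint 6 reaches its limit there.

>>> apply_moves(targets=[0.1,0.077,-0.476,-0.043,0,0,1.143,0.1,0.077,-0.476,-0.043,0,0,1.143,0.1,0.077,-0.476,-0.043,0,0,1.143,0.1,0.077,-0.476,-0.043,0,0,1.143,0.1,0.077,-0.476,-0.043,0,0,1.143,0.1,0.077,-0.476,-0.043,0,0,1.143,0.1,0.077,-0.476,-0.043,0,0,1.143,0.1,0.077,-0.476,-0.043,0,0,1.143,0.1,0.077,-0.476,-0.043,0,0,1.143,0.1,0.077,-0.476,-0.043,0,0,1.143,0.1,0.077,-0.476,-0.043,0,0,1.143,0.1,0.077,-0.476,-0.043,0,0,1.143,0.1,0.077,-0.476,-0.043,0,0,1.143,0.1,0.077,-0.476,-0.043,0,0,1.143,0.1,0.077,-0.476,-0.043,0,0,1.143,0.1,0.077,-0.476,-0.043,0,0,1.143])

```text
t: 11.68
position: [0.4956, -0.1452, 0.146]
eef_rot: [-0.02, -0.357, 0.934, -0.02]
ft_force: [0.2, 0.4, -5.4]
width: 0.293
gripper_force: 61.6
```

Run:
```python
from h import *
s=telemetry.state();print(s['position'],s['joints'],s['width'])
M=Rq(s['eef_rot']).as_matrix();print('tool x yaw',np.arctan2(M[1,0],M[0,0])%6.2832,'tilt',np.degrees(np.arccos(-M[2,2])))
im=optics.camera('side');im2=optics.camera('scene');cv2.imwrite('pics/s8.png',np.hstack([im[100:300,180:480,::-1],im2[120:320,180:480,::-1]]))
```

```text
[ 0.49555303 -0.14520494  0.14595364] [-0.4005596   0.04762757  1.88507937 -0.06109659  1.210455   -2.68008411] 0.2926866568050657
tool x yaw 3.8713157303153483 tilt 3.2759583615889096
```

View pics/s8.png

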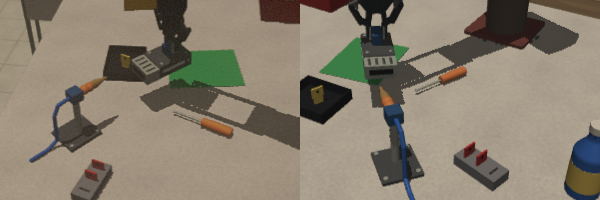

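Joint 6 sits on its limit, so the tilt is 3°. The unit is about 85 mm from the mouth, and a correction is needed. The old plate stands in the tray, at (125,60) in the side crop.

```bash
cat >> h.py <<'E'
def delta(x,y,z,yaw):
    s=telemetry.state();c,n=np.cos(yaw),np.sin(yaw)
    D=R.from_matrix([[c,n,0],[n,-c,0],[0,0,-1]]);T=Rq(s['eef_rot'])
    print('t',s['t'],'pos',s['position'].round(4),'shift',(np.array([x,y,z])-s['position']).round(4),'rotvec',(D*T.inv()).as_rotvec().round(4),'w',round(s['width'],3))
E
python3 -c "
from h import *
delta(.549,-.128,.157,3.93)"
```

```text
t 11.7833 pos [ 0.4958 -0.1451  0.1469] shift [0.0532 0.0171 0.0101] rotvec [ 0.0534 -0.0203  0.0578] w 0.29
```

>>> apply_moves(targets=[0.1,0.015,0.017,0.01,0.02,-0.01,0.02,0.1,0.025,0.017,0.01,0.053,-0.02,0.058,0.1,0.025,0.017,0.01,0.053,-0.02,0.058,0.1,0.025,0.017,0.01,0.053,-0.02,0.058])

```text
t: 12.12
position: [0.5262, -0.1145, 0.1577]
eef_rot: [-0.006, -0.375, 0.927, -0.008]
ft_force: [0.8, -0.5, -5.4]
width: 0.292
gripper_force: 61.7
```

```bash
python3 -c "
from h import *
delta(.549,-.128,.157,3.93);print(telemetry.state()['joints'])"
```

```text
t 12.1167 pos [ 0.5262 -0.1145  0.1577] shift [ 0.0228 -0.0135 -0.0007] rotvec [ 0.0203 -0.005   0.0195] w 0.292
[-0.34766844  0.08052606  1.82576912 -0.02200202  1.23337022 -2.68009896]
```

```bash
python3 -c "
from h import *
delta(.5435,-.1224,.157,3.86)"
```

```text
t 12.1167 pos [ 0.5262 -0.1145  0.1577] shift [ 0.0173 -0.0079 -0.0007] rotvec [ 0.0201 -0.0057 -0.0505] w 0.292
```

>>> apply_moves(targets=[0.1,0.005,-0.008,-0.001,0.02,-0.006,-0.05,0.1,0.012,-0.008,-0.001,0.02,-0.006,-0.05,0.1,0.017,-0.008,-0.001,0.02,-0.006,-0.05,0.1,0.017,-0.008,-0.001,0.02,-0.006,-0.05,0.1,0.017,-0.008,-0.001,0.02,-0.006,-0.05])

```text
t: 12.53
position: [0.5433, -0.1235, 0.1564]
eef_rot: [-0.0, -0.351, 0.936, 0.0]
ft_force: [-0.1, 0.1, -5.0]
width: 0.296
gripper_force: 61.5
```

Run:
```python
from h import *
delta(.5435,-.1224,.157,3.86)
im=optics.camera('side');im2=optics.camera('scene')
a=cv2.resize(im[130:260,220:370,::-1],None,fx=2.6,fy=2.6);b=cv2.resize(im2[150:280,210:360,::-1],None,fx=2.6,fy=2.6);cv2.imwrite('pics/s9.png',np.hstack([a,b]))
```

```text
t 12.5333 pos [ 0.5433 -0.1235  0.1564] shift [0.0002 0.0011 0.0006] rotvec [-0.0002 -0.0001  0.0014] w 0.296
```

View pics/s9.png

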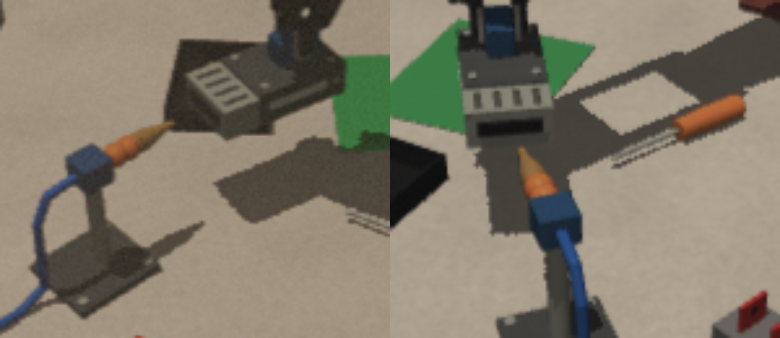

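The front faces the mouth, about 37 mm off. Holding.

>>> apply_moves(targets=[0.1,0,0.001,0,0,0,0,0.1,0,0.001,0,0,0,0,0.1,0,0.001,0,0,0,0,0.1,0,0.001,0,0,0,0,0.1,0,0.001,0,0,0,0,0.1,0,0.001,0,0,0,0,0.1,0,0.001,0,0,0,0,0.1,0,0.001,0,0,0,0,0.1,0,0.001,0,0,0,0,0.1,0,0.001,0,0,0,0,0.1,0,0.001,0,0,0,0,0.1,0,0.001,0,0,0,0,0.1,0,0.001,0,0,0,0,0.1,0,0.001,0,0,0,0,0.1,0,0.001,0,0,0,0,0.1,0,0.001,0,0,0,0,0.1,0,0.001,0,0,0,0,0.1,0,0.001,0,0,0,0,0.1,0,0.001,0,0,0,0,0.1,0,0.001,0,0,0,0])

```text
t: 14.3
position: [0.5432, -0.1223, 0.1565]
eef_rot: [0.0, -0.351, 0.936, 0.0]
ft_force: [0.1, -0.3, -5.9]
width: 0.287
gripper_force: 61.5
```

>>> apply_moves(targets=[0.1,0,0,0,0,0,0,0.1,0,0,0,0,0,0,0.1,0,0,0,0,0,0,0.1,-0.013,-0.016,0,0,0,0,0.1,-0.013,-0.016,0,0,0,-0.12,0.1,-0.013,-0.016,0,0,0,-0.24,0.1,-0.013,-0.016,0,0,0,-0.36,0.1,-0.013,-0.016,0,0,0,-0.48,0.1,-0.013,-0.016,0,0,0,-0.6,0.1,-0.013,-0.016,0,0,0,-0.72,0.1,-0.013,-0.016,0,0,0,-0.84,0.1,-0.013,-0.016,0,0,0,-0.96,0.1,-0.013,-0.016,0,0,0,-1.08,0.1,-0.013,-0.016,0,0,0,-1.2,0.1,-0.013,-0.016,0,0,0,-1.32,0.1,-0.013,-0.016,0,0,0,-1.4,0.1,-0.013,-0.016,0,0,0,-1.4,0.1,-0.013,-0.016,0,0,0,-1.4])

```text
t: 15.8
position: [0.5302, -0.1383, 0.1565]
eef_rot: [0.0, 0.334, 0.943, -0.0]
ft_force: [-0.4, -0.4, -4.9]
width: 0.292
gripper_force: 61.6
```

```bash
python3 -c "
from h import *
delta(.575,-.059,.157,2.458)"
```

```text
t 15.8 pos [ 0.5302 -0.1383  0.1565] shift [0.0448 0.0793 0.0005] rotvec [ 0.0001  0.0002 -0.0033] w 0.292
```

>>> apply_moves(targets=[0.1,0.012,0.025,0,0,0,0,0.1,0.024,0.045,0,0,0,0,0.1,0.034,0.062,0,0,0,0,0.1,0.041,0.073,0,0,0,0,0.1,0.045,0.079,0,0,0,0,0.1,0.045,0.079,0,0,0,0])

```text
t: 16.3
position: [0.5758, -0.0583, 0.1565]
eef_rot: [0.0, 0.334, 0.943, -0.0]
ft_force: [-0.8, 0.3, -5.9]
width: 0.292
gripper_force: 61.8
```

>>> apply_moves(targets=[0.1,0,0,0,0,0,0,0.1,0,0,0,0,0,0,0.1,0,0,0,0,0,0,0.1,0,0,0,0,0,0,0.1,0,0,0,0,0,0,0.1,0,0,0,0,0,0,0.1,0,0,0,0,0,0,0.1,0,0,0,0,0,0,0.1,0,0,0,0,0,0,0.1,0,0,0,0,0,0,0.1,0,0,0,0,0,0,0.1,0,0,0,0,0,0,0.1,0,0,0,0,0,0,0.1,0,0,0,0,0,0,0.1,0,0,0,0,0,0,0.1,0,0,0,0,0,0,0.1,0,0,0,0,0,0,0.1,0,0,0,0,0,0,0.1,0,0,0,0,0,0,0.1,0,0,0,0,0,0])

```text
t: 17.97
position: [0.5752, -0.0593, 0.1565]
eef_rot: [0.0, 0.335, 0.942, -0.0]
ft_force: [-0.6, -0.0, -5.2]
width: 0.293
gripper_force: 61.8
```

Run:
```python
from h import *
delta(.575,-.059,.157,2.458)
im=optics.camera('side');im2=optics.camera('scene')
a=cv2.resize(im[130:260,220:370,::-1],None,fx=2.6,fy=2.6);b=cv2.resize(im2[150:280,210:360,::-1],None,fx=2.6,fy=2.6);cv2.imwrite('pics/s10.png',np.hstack([a,b]))
```

```text
t 17.9667 pos [ 0.5752 -0.0593  0.1565] shift [-0.0002  0.0003  0.0005] rotvec [ 0.0003  0.0002 -0.0008] w 0.293
```

View pics/s10.png

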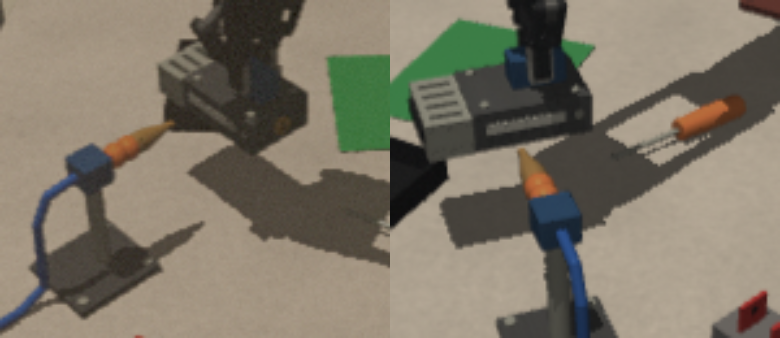

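The left side is square before the mouth. I hold a little longer, retreat, and rotate for the back.

>>> apply_moves(targets=[0.1,0,0,0,0,0,0,0.1,0,0,0,0,0,0,0.1,0,0,0,0,0,0,0.1,-0.02,-0.025,0,0,0,0,0.1,-0.044,-0.054,0,0,0,0,0.1,-0.063,-0.078,0,0,0,0,0.1,-0.063,-0.078,0,0,0,-0.12,0.1,-0.063,-0.078,0,0,0,-0.24,0.1,-0.063,-0.078,0,0,0,-0.36,0.1,-0.063,-0.078,0,0,0,-0.48,0.1,-0.063,-0.078,0,0,0,-0.6,0.1,-0.063,-0.078,0,0,0,-0.72,0.1,-0.063,-0.078,0,0,0,-0.84,0.1,-0.063,-0.078,0,0,0,-0.96,0.1,-0.063,-0.078,0,0,0,-1.08,0.1,-0.063,-0.078,0,0,0,-1.2,0.1,-0.063,-0.078,0,0,0,-1.32,0.1,-0.063,-0.078,0,0,0,-1.44,0.1,-0.063,-0.078,0,0,0,-1.571,0.1,-0.063,-0.078,0,0,0,-1.571])

```text
t: 19.73
position: [0.5123, -0.1374, 0.1566]
eef_rot: [0.0, 0.904, 0.427, -0.0]
ft_force: [1.7, 0.3, -5.2]
width: 0.292
gripper_force: 62.8
```

```bash
python3 -c "
from h import *
delta(.600,-.082,.157,.887)"
```

```text
t 19.7333 pos [ 0.5123 -0.1374  0.1566] shift [0.0877 0.0554 0.0004] rotvec [0.0003 0.0001 0.0039] w 0.292
```

>>> apply_moves(targets=[0.1,0.026,-0.021,0,0,0,0.004,0.1,0.041,-0.002,0,0,0,0.004,0.1,0.057,0.018,0,0,0,0.004,0.1,0.07,0.033,0,0,0,0.004,0.1,0.08,0.046,0,0,0,0.004,0.1,0.088,0.055,0,0,0,0.004,0.1,0.088,0.055,0,0,0,0.004])

```text
t: 20.32
position: [0.6015, -0.0805, 0.1565]
eef_rot: [-0.0, 0.901, 0.433, 0.0]
ft_force: [-0.0, 0.2, -5.9]
width: 0.292
gripper_force: 63.4
```

>>> apply_moves(targets=[0.1,0,0,0,0,0,0,0.1,0,0,0,0,0,0,0.1,0,0,0,0,0,0,0.1,0,0,0,0,0,0,0.1,0,0,0,0,0,0,0.1,0,0,0,0,0,0,0.1,0,0,0,0,0,0,0.1,0,0,0,0,0,0,0.1,0,0,0,0,0,0,0.1,0,0,0,0,0,0,0.1,0,0,0,0,0,0,0.1,0,0,0,0,0,0,0.1,0,0,0,0,0,0,0.1,0,0,0,0,0,0,0.1,0,0,0,0,0,0,0.1,0,0,0,0,0,0,0.1,0,0,0,0,0,0,0.1,0,0,0,0,0,0,0.1,0,0,0,0,0,0,0.1,0,0,0,0,0,0])

```text
t: 21.98
position: [0.6002, -0.0824, 0.1565]
eef_rot: [0.0, 0.902, 0.431, -0.0]
ft_force: [-0.1, -0.2, -6.5]
width: 0.291
gripper_force: 63.4
```

>>> apply_moves(targets=[0.1,0,0,0,0,0,0,0.1,0,0,0,0,0,0,0.1,0,0,0,0,0,0,0.1,-0.02,-0.025,0,0,0,0,0.1,-0.044,-0.054,0,0,0,0,0.1,-0.063,-0.078,0,0,0,0,0.1,-0.063,-0.078,0,0,0,-0.12,0.1,-0.063,-0.078,0,0,0,-0.24,0.1,-0.063,-0.078,0,0,0,-0.36,0.1,-0.063,-0.078,0,0,0,-0.48,0.1,-0.063,-0.078,0,0,0,-0.6,0.1,-0.063,-0.078,0,0,0,-0.72,0.1,-0.063,-0.078,0,0,0,-0.84,0.1,-0.063,-0.078,0,0,0,-0.96,0.1,-0.063,-0.078,0,0,0,-1.08,0.1,-0.063,-0.078,0,0,0,-1.2,0.1,-0.063,-0.078,0,0,0,-1.32,0.1,-0.063,-0.078,0,0,0,-1.44,0.1,-0.063,-0.078,0,0,0,-1.571,0.1,-0.063,-0.078,0,0,0,-1.571])

```text
t: 23.65
position: [0.5373, -0.1604, 0.1566]
eef_rot: [-0.0, 0.942, -0.335, -0.0]
ft_force: [0.2, -1.1, -4.9]
width: 0.291
gripper_force: 63.3
```

```bash
python3 -c "
from h import *
delta(.628,-.102,.157,-.684)"
```

```text
t 23.65 pos [ 0.5373 -0.1604  0.1566] shift [0.0907 0.0584 0.0004] rotvec [-0.0001  0.     -0.0002] w 0.291
```

>>> apply_moves(targets=[0.1,0.026,-0.021,0,0,0,0,0.1,0.042,-0.002,0,0,0,0,0.1,0.058,0.018,0,0,0,0,0.1,0.072,0.035,0,0,0,0,0.1,0.083,0.049,0,0,0,0,0.1,0.091,0.058,0,0,0,0,0.1,0.091,0.058,0,0,0,0])

```text
t: 24.23
position: [0.6295, -0.1003, 0.1565]
eef_rot: [-0.001, 0.944, -0.331, 0.0]
ft_force: [0.3, -0.5, -5.1]
width: 0.296
gripper_force: 63.2
```

>>> apply_moves(targets=[0.1,0,0,0,0,0,0,0.1,0,0,0,0,0,0,0.1,0,0,0,0,0,0,0.1,0,0,0,0,0,0,0.1,0,0,0,0,0,0,0.1,0,0,0,0,0,0,0.1,0,0,0,0,0,0,0.1,0,0,0,0,0,0,0.1,0,0,0,0,0,0,0.1,0,0,0,0,0,0,0.1,0,0,0,0,0,0,0.1,0,0,0,0,0,0,0.1,0,0,0,0,0,0,0.1,0,0,0,0,0,0,0.1,0,0,0,0,0,0,0.1,0,0,0,0,0,0,0.1,0,0,0,0,0,0,0.1,0,0,0,0,0,0,0.1,0,0,0,0,0,0,0.1,0,0,0,0,0,0])

```text
t: 25.9
position: [0.6282, -0.1023, 0.1565]
eef_rot: [-0.0, 0.943, -0.333, -0.0]
ft_force: [-0.7, -0.9, -5.6]
width: 0.29
gripper_force: 63.2
```

>>> apply_moves(targets=[0.1,0,0,0,0,0,0,0.1,0,0,0,0,0,0,0.1,0,0,0,0,0,0,0.1,-0.02,-0.025,0,0,0,0,0.1,-0.044,-0.054,0,0,0,0,0.1,-0.069,-0.085,0,0,0,0,0.1,-0.095,-0.115,0,0,0,0.1,0.1,-0.12,-0.14,0,0,0,0.2,0.1,-0.15,-0.15,0,0,0,0.32,0.1,-0.18,-0.151,0,0,0,0.44,0.1,-0.18,-0.151,0,0,0,0.56,0.1,-0.18,-0.151,0,0,0,0.68,0.1,-0.18,-0.151,0,0,0,0.8,0.1,-0.18,-0.151,0,0,0,0.876,0.1,-0.18,-0.151,0,0,0,0.876,0.1,-0.18,-0.151,0,0,0,0.876])

```text
t: 27.23
position: [0.4483, -0.2534, 0.1567]
eef_rot: [0.0, 0.995, 0.097, 0.0]
ft_force: [0.3, 1.4, -5.4]
width: 0.29
gripper_force: 63.5
```

```bash
python3 -c "
from h import *
delta(.448,-.2535,.051,.192)
im,c=grab('wrist','w11.png')
for k in blobs(im,(45,80,30),(75,255,255),200): print(rect(c,k,.003))
im,c=grab('side','s11.png')
for k in blobs(im,(20,90,60),(32,255,255),10): print('y',k.mean(0),onz(c,k.mean(0),.03))
"
```

```text
t 27.2333 pos [ 0.4483 -0.2534  0.1567] shift [-3.000e-04 -1.000e-04 -1.057e-01] rotvec [ 0.0003  0.     -0.0022] w 0.29
(array([ 0.4148, -0.2606]), 196.3, 178.5, np.float64(0.193))
y [277.58333333 366.77777778] [[0.57856055 0.43772282 0.03      ]]
y [304.88059701 160.40298507] [[ 0.64097589 -0.22992145  0.03      ]]
y [344.          91.43478261] [[ 0.57029727 -0.66924721  0.03      ]]
y [319.29545455  92.52272727] [[ 0.66011786 -0.64941753  0.03      ]]
y [352.75862069  89.4137931 ] [[ 0.53954914 -0.6888005   0.03      ]]
y [358.01612903  50.19354839] [[ 0.55021874 -1.03813286  0.03      ]]
y [358.78846154  33.15384615] [[ 0.5628293  -1.22459659  0.03      ]]
y [321.18045113   2.21052632] [[ 0.79610535 -1.61782041  0.03      ]]
y [270.008   1.432] [[ 1.07052464 -1.60072286  0.03      ]]
y [201.4702381   11.10714286] [[ 1.39155938 -1.42229758  0.03      ]]
y [154.25117371  24.55868545] [[ 1.56259663 -1.22168235  0.03      ]]
```

>>> apply_moves(targets=[0.1,0,0,-0.03,0,0,0,0.1,0,0,-0.06,0,0,0,0.1,0,0,-0.085,0,0,0,0.1,0,0,-0.098,0,0,0,0.1,0,0,-0.103,0,0,0,0.1,0,0,-0.106,0,0,0,0.1,0,0,-0.106,0,0,0,0.1,0,0,-0.106,0,0,0])

```text
t: 28.0
position: [0.449, -0.2539, 0.0517]
eef_rot: [0.001, 0.995, 0.098, 0.0]
ft_force: [-0.6, 0.9, -4.0]
width: 0.287
gripper_force: 63.7
```

>>> apply_moves(targets=[0.1,0,0,-0.0015,0,0,0,0.1,0,0,-0.0015,0,0,0,0.45,0,0,-0.0015,0,0,0,0.6,0,0,-0.0015,0,0,0,0.6,0,0,-0.0015,0,0,0,0.6,0,0,-0.0015,0,0,0,0.6,0,0,0.03,0,0,0,0.6,0,0,0.07,0,0,0,0.6,0,0,0.11,0,0,0,0.6,0,0,0.15,0,0,0,0.6,0,0,0.19,0,0,0,0.6,0,0,0.2,0,0,0,0.6,0,0,0.2,0,0,0])

```text
t: 29.08
position: [0.4503, -0.255, 0.2556]
eef_rot: [0.003, 0.995, 0.098, 0.003]
ft_force: [0.6, 0.1, 0.5]
width: 0.599
gripper_force: 0.0
```

Released. Next I look straight down on the slot block, with the tool turned to the insertion heading.

>>> apply_moves(targets=[0.6,-0.07,-0.093,-0.04,0,0,1.571,0.6,-0.07,-0.093,-0.04,0,0,1.571,0.6,-0.07,-0.093,-0.04,0,0,1.571,0.6,-0.07,-0.093,-0.04,0,0,1.571,0.6,-0.07,-0.093,-0.04,0,0,1.571,0.6,-0.07,-0.093,-0.04,0,0,1.571,0.6,-0.07,-0.093,-0.04,0,0,1.571,0.6,-0.07,-0.093,-0.04,0,0,1.571,0.6,-0.07,-0.093,-0.04,0,0,1.571,0.6,-0.07,-0.093,-0.04,0,0,1.571,0.6,-0.07,-0.093,-0.04,0,0,1.571,0.6,-0.07,-0.093,-0.04,0,0,1.571,0.6,-0.07,-0.093,-0.04,0,0,1.571,0.6,-0.07,-0.093,-0.04,0,0,1.571,0.6,-0.07,-0.093,-0.04,0,0,1.571])

```text
t: 30.33
position: [0.3776, -0.3457, 0.2088]
eef_rot: [-0.001, 0.635, 0.772, 0.0]
ft_force: [0.2, -1.0, -0.6]
width: 0.596
gripper_force: 0.0
```

```bash
cat > slots.py <<'E'
from h import *
def slots(im,c,o=(.415,-.260),yaw=.192):
    """orthographic resample of the block top plane (z=.039) in unit frame about expected pose, 4 px/mm; slots = dark elongated contours inside bright block"""
    u=np.array([np.cos(yaw),np.sin(yaw)]);v=np.array([-u[1],u[0]])
    h=cv2.cvtColor(np.ascontiguousarray(im),cv2.COLOR_RGB2GRAY)
    P=np.array([[*(np.array(o)+x*u+y*v),.039] for x,y in((-.09,-.06),(.0,-.06),(.0,.06),(-.09,.06))])
    H=cv2.getPerspectiveTransform(proj(c,P).astype(np.float32),np.float32([[0,0],[360,0],[360,480],[0,480]]))
    return cv2.warpPerspective(h,H,(360,480))
E
python3 - <<'E'
from slots import *
delta(.380,-.348,.215,1.763)
im,c=grab('wrist','w12.png'); w=slots(im,c); cv2.imwrite('pics/w12w.png',w)
for k in blobs(im,(95,60,15),(130,255,255),100): print('blue',k.mean(0),rect(c,k,.073))
x=proj(c,[.365,-.27,.039])[0]; print('exp px',x)
print((im[int(x[1])-60:int(x[1])+61:8,int(x[0])-64:int(x[0])+65:8].mean(2)).astype(int))
x0,y0=np.clip((x-[110,80]).astype(int),0,None); cr=im[y0:y0+160,x0:x0+260,::-1]
a=cv2.resize(cr,None,fx=2,fy=2); b=cv2.cvtColor(w,cv2.COLOR_GRAY2BGR)[:, :260]
H=max(a.shape[0],480); cv2.imwrite('pics/v14.png',np.hstack([cv2.copyMakeBorder(a,0,H-a.shape[0],0,0,cv2.BORDER_CONSTANT),b]))
print(x0,y0)
E
```

```text
t 30.3333 pos [ 0.3776 -0.3457  0.2088] shift [ 0.0024 -0.0023  0.0062] rotvec [-0.0017 -0.0016 -0.0014] w 0.596
blue [421.28484848 103.98787879] (array([ 0.4493, -0.2542]), 48.5, 24.5, np.float64(0.197))
exp px [320.60623214 102.91627347]
[[102 102 102 102 103 102 102 103 103 103 103 102 103 103 103 103 102]
 [101 101 101 101 102 102 102 102 102 104 103 103 103 103 103 103 102]
 [101 100 101 101 101 102 103 102 103 103 102 103 103 103 102 102 102]
 [100 101 101 100 100  60 167 170 173 175 177  62  86  83  83  84  83]
 [ 99 100 100 100 102  59 168 131 132 134  83  66  84 182  83  84  83]
 [ 99  99  99 100 100  59 168 172 175 177 179  71  86  86  85  83  83]
 [ 96  99 100 100 101  57 169 163 166 167 171  70  87  87  84  84  49]
 [ 56  99  99  99 100  59 170 123 171 176 140  71  88  87  85  85  49]
 [ 57  55 100  98 100  59 170 173 175 178 180  72  87  89  86  85  50]
 [ 57  56  96 100 100  57 169 172 145 150 126  76  89  89  87  85  50]
 [ 58  54  55  99 101  58 168 172 175 178 178  80  88  88  88  88  87]
 [ 61  55  55  63  99  81 168 139 144 178 149  83  86  88  88  87  88]
 [ 79  54  54  56 100 100 167 169 173 176 176  86  95  88  87  88  87]
 [ 77  54  55  56  56 100  99 100 101 102 102 103 103 104 105 105 104]
 [ 82  55  56  56  57  58  57  62  62 102 105 104 104 105 105 103 104]
 [ 79  54  56  57  57  59  60  60  61 104 104 104 105 104 105 104 105]]
210 22
```

```bash
cat >> slots.py <<'E'
def block(im,c,guess,z=.039):
    g=cv2.cvtColor(np.ascontiguousarray(im),cv2.COLOR_RGB2GRAY); x=proj(c,[*guess,z])[0].astype(int)
    m=np.zeros_like(g); y0,y1,x0,x1=max(x[1]-70,0),x[1]+70,max(x[0]-60,0),x[0]+60
    m[y0:y1,x0:x1]=(g[y0:y1,x0:x1]>118)*255
    cs,_=cv2.findContours(m,cv2.RETR_EXTERNAL,cv2.CHAIN_APPROX_NONE); k=max(cs,key=cv2.contourArea)
    full=np.zeros_like(g); cv2.drawContours(full,[k],-1,255,-1)
    print('block',rect(c,k.reshape(-1,2).astype(float),z))
    e=cv2.erode(full,np.ones((5,5))); th=cv2.inRange(g,0,157)&e
    cs,_=cv2.findContours(th,cv2.RETR_EXTERNAL,cv2.CHAIN_APPROX_NONE)
    for q in cs:
        if cv2.contourArea(q)>20: print('slot',rect(c,q.reshape(-1,2).astype(float),z))
E
python3 - <<'E'
from slots import *
im=cv2.imread('pics/w12.png')[:,:,::-1];c=optics.calibration('wrist')
block(im,c,(.365,-.27))
o=np.array([.415,-.261]);t=.194;u=np.array([np.cos(t),np.sin(t)]);v=np.array([-u[1],u[0]])
for i,y in enumerate((-.0255,-.0085,.0085,.0255)):print('pred',i+1,(o-.051*u+y*v).round(4))
E
```

```text
block (array([ 0.3793, -0.2567]), 101.0, 72.8, np.float64(-1.376))
slot (array([ 0.3713, -0.2964]), 28.5, 6.7, np.float64(0.195))
slot (array([ 0.368 , -0.2796]), 28.1, 6.5, np.float64(0.195))
slot (array([ 0.3645, -0.2626]), 27.6, 6.3, np.float64(0.194))
slot (array([ 0.3617, -0.246 ]), 28.0, 6.1, np.float64(0.194))
slot (array([ 0.3792, -0.213 ]), 52.4, 13.7, np.float64(0.27))
pred 1 [ 0.3699 -0.2959]
pred 2 [ 0.3666 -0.2792]
pred 3 [ 0.3633 -0.2625]
pred 4 [ 0.36   -0.2458]
```

All four slots measure about 28 × 6.5 mm, yaw 0.194, with centres within 1.5 mm of the prediction. Now to the rack, flying high.

>>> apply_moves(targets=[0.6,0,0,0.04,0,0,-0.1,0.6,0.02,0.04,0.08,0,0,-0.2,0.6,0.239,0.481,0.09,0,0,-0.493,0.6,0.239,0.481,0.09,0,0,-0.493,0.6,0.239,0.481,0.09,0,0,-0.493,0.6,0.239,0.481,0.09,0,0,-0.493,0.6,0.239,0.481,0.09,0,0,-0.493,0.6,0.239,0.481,0.09,0,0,-0.493,0.6,0.239,0.481,0.09,0,0,-0.493,0.6,0.239,0.481,0.09,0,0,-0.493,0.6,0.239,0.481,0.09,0,0,-0.493,0.6,0.239,0.481,0.09,0,0,-0.493,0.6,0.239,0.481,0.09,0,0,-0.493,0.6,0.239,0.481,0.09,0,0,-0.493,0.6,0.239,0.481,0.09,0,0,-0.493,0.6,0.239,0.481,0.05,0,0,-0.493,0.6,0.239,0.481,0.01,0,0,-0.493,0.6,0.239,0.481,0.01,0,0,-0.493,0.6,0.239,0.481,0.01,0,0,-0.493])

```text
t: 31.97
position: [0.615, 0.1345, 0.2172]
eef_rot: [-0.002, 0.804, 0.594, -0.003]
ft_force: [-0.5, -0.8, 0.2]
width: 0.6
gripper_force: 0.0
```

```bash
cat > red.py <<'E'
from h import *
def reds():
    s=telemetry.state();im,c=grab('wrist','red%d.png'%int(s['t']*10));print(s['t'],s['position'],s['qvel'].max())
    for lo,hi in(((0,130,60),(8,255,255)),((172,130,60),(180,255,255))):
        for k in blobs(im,lo,hi,25):
            if k[:,1].max()<230: print('red',k.mean(0).round(1),rect(c,k,.052))
E
python3 -c "
from red import *
reds()
delta(.617,.135,.215,1.27)"
```

```text
31.9667 [0.61496283 0.13451952 0.21724098] 0.008988096442919698
red [318.8 121. ] (array([0.6321, 0.1915]), 28.7, 3.7, np.float64(-0.296))
red [317.8  84. ] (array([0.6405, 0.2237]), 28.6, 3.5, np.float64(-0.297))
t 32.0167 pos [0.617  0.1345 0.2206] shift [ 0.      0.0005 -0.0056] rotvec [ 0.0004 -0.0017 -0.0033] w 0.603
```

```bash
python3 -c "
from red import *
reds()
delta(.6325,.1915,.15,1.274)"
```

```text
32.0167 [0.61695155 0.13452389 0.22057925] -0.00016976749701948972
red [315.8 121.7] (array([0.632 , 0.1913]), 29.1, 3.8, np.float64(-0.297))
red [315.   85.3] (array([0.641 , 0.2238]), 28.1, 3.5, np.float64(-0.297))
t 32.0667 pos [0.6182 0.1344 0.2227] shift [ 0.0143  0.0571 -0.0727] rotvec [0.0001 0.0022 0.0007] w 0.601
```

>>> apply_moves(targets=[0.6,0.014,0.057,-0.04,0,0,0,0.6,0.014,0.057,-0.08,0,0,0,0.6,0.014,0.057,-0.11,0,0,0,0.6,0.014,0.057,-0.11,0,0,0,0.6,0.014,0.057,-0.11,0,0,0,0.6,0.014,0.057,-0.11,0,0,0])

```text
t: 32.57
position: [0.6329, 0.1913, 0.1135]
eef_rot: [0.001, 0.804, 0.595, 0.001]
ft_force: [0.2, -0.0, 0.1]
width: 0.602
gripper_force: 0.0
```

```bash
python3 -c "
from h import *
delta(.632,.1913,.037,1.274)"
```

```text
t 32.5667 pos [0.6329 0.1913 0.1135] shift [-0.0009 -0.     -0.0765] rotvec [-0.      0.0031 -0.    ] w 0.602
```

>>> apply_moves(targets=[0.6,-0.001,0,-0.035,0,0.003,0,0.6,-0.001,0,-0.06,0,0.003,0,0.6,-0.001,0,-0.0765,0,0.003,0,0.6,-0.001,0,-0.0765,0,0.003,0,0.6,-0.001,0,-0.0765,0,0.003,0,0.1,-0.001,0,-0.0765,0,0.003,0,0.1,-0.001,0,-0.0765,0,0.003,0,0.1,-0.001,0,-0.0765,0,0.003,0,0.1,-0.001,0,-0.0765,0,0.003,0,0.1,-0.001,0,-0.0765,0,0.003,0,0.1,-0.001,0,-0.0765,0,0.003,0])

```text
t: 33.48
position: [0.6332, 0.1919, 0.0378]
eef_rot: [0.001, 0.804, 0.595, 0.001]
ft_force: [-0.5, -1.0, 6.2]
width: 0.32
gripper_force: 58.6
```

>>> apply_moves(targets=[0.1,0,0,0.015,0,0,0,0.1,0,0,0.03,0,0,0,0.1,0,0,0.06,0,0,0,0.1,0,0,0.1,0,0,0,0.1,0,0,0.14,0,0,0,0.1,0,0,0.18,0,0,0,0.1,0,0,0.22,0,0,0,0.1,-0.01,0,0.25,0,0,0,0.1,-0.02,0,0.25,0,0,0])

```text
t: 34.23
position: [0.6133, 0.1923, 0.296]
eef_rot: [0.002, 0.804, 0.595, 0.006]
ft_force: [0.7, 1.0, 0.7]
width: 0.315
gripper_force: 59.9
```

```bash
python3 -c "
from h import *
delta(.366,-.256,.25,1.763)
s=telemetry.state();print(s['width'],s['gripper_force'],s['joints'])
"
```

```text
t 34.2333 pos [0.6133 0.1923 0.296 ] shift [-0.2473 -0.4483 -0.046 ] rotvec [-0.0055  0.0111  0.4883] w 0.315
0.3148304179082977 59.86779045313597 [1.81070442e-01 2.20178944e-01 1.40648340e+00 4.42933842e-04
 1.50269805e+00 4.77160116e-01]
```

>>> apply_moves(targets=[0.1,-0.233,-0.54,0,0,0,0.489,0.1,-0.233,-0.54,0,0,0,0.489,0.1,-0.233,-0.54,0,0,0,0.489,0.1,-0.233,-0.54,0,0,0,0.489,0.1,-0.233,-0.54,0,0,0,0.489,0.1,-0.233,-0.54,0,0,0,0.489,0.1,-0.233,-0.54,0,0,0,0.489,0.1,-0.233,-0.54,0,0,0,0.489,0.1,-0.233,-0.54,0,0,0,0.489,0.1,-0.233,-0.54,0,0,0,0.489,0.1,-0.233,-0.54,0,0,0,0.489,0.1,-0.233,-0.54,0,0,0,0.489,0.1,-0.233,-0.54,0,0,0,0.489,0.1,-0.233,-0.54,0,0,0,0.489,0.1,-0.233,-0.54,-0.04,0,0,0.489,0.1,-0.233,-0.54,-0.08,0,0,0.489,0.1,-0.233,-0.54,-0.08,0,0,0.489,0.1,-0.233,-0.54,-0.08,0,0,0.489,0.1,-0.233,-0.54,-0.08,0,0,0.489,0.1,-0.233,-0.54,-0.08,0,0,0.489])

```text
t: 35.9
position: [0.3788, -0.3492, 0.2077]
eef_rot: [0.002, 0.635, 0.772, -0.002]
ft_force: [0.0, -1.2, 0.0]
width: 0.313
gripper_force: 59.9
```

Run:
```python
from slots import *
delta(.3645,-.2626,.09,1.765)
im,c=grab('wrist','w13.png'); block(im,c,(.3665,-.271))
for lo,hi in(((0,110,40),(8,255,255)),((172,110,40),(180,255,255))):
    for k in blobs(im,lo,hi,25): print('red',k.mean(0),k.min(0),k.max(0))
T=Rq(telemetry.state()['eef_rot'])
```

```text
t 35.9 pos [ 0.3788 -0.3492  0.2077] shift [-0.0143  0.0866 -0.1177] rotvec [0.0058 0.0006 0.    ] w 0.313
block (array([ 0.3682, -0.2734]), 125.7, 116.4, np.float64(-1.375))
slot (array([ 0.3712, -0.2961]), 27.3, 6.6, np.float64(0.195))
slot (array([ 0.3673, -0.2793]), 27.8, 5.5, np.float64(0.195))
slot (array([ 0.3645, -0.2628]), 28.2, 6.2, np.float64(0.195))
slot (array([ 0.3611, -0.2458]), 27.7, 6.0, np.float64(0.195))
slot (array([ 0.3681, -0.2732]), 122.0, 112.3, np.float64(-1.375))
red [ 63.94363257 331.96242171] [  0. 275.] [167. 399.]
red [318.84615385 274.87912088] [291. 268.] [346. 281.]
```

The unit has not moved. I hover over slot 3, correcting for the 0.9 mm offset between plate and TCP at the grasp.

>>> apply_moves(targets=[0.1,-0.0075,0.045,0,0.003,0,0,0.1,-0.0145,0.0874,-0.03,0.006,0,0,0.1,-0.0145,0.0874,-0.07,0.006,0,0,0.1,-0.0145,0.0874,-0.11,0.006,0,0,0.1,-0.0145,0.0874,-0.12,0.006,0,0,0.1,-0.0145,0.0874,-0.12,0.006,0,0,0.1,-0.0145,0.0874,-0.12,0.006,0,0,0.1,-0.0145,0.0874,-0.12,0.006,0,0])

```text
t: 36.62
position: [0.3646, -0.2625, 0.0868]
eef_rot: [-0.0, 0.636, 0.772, 0.001]
ft_force: [-0.3, -1.1, -0.4]
width: 0.317
gripper_force: 59.9
```

```bash
python3 -c "
from h import *
delta(.3643,-.2618,.051,1.765)"
```

```text
t 36.6167 pos [ 0.3646 -0.2625  0.0868] shift [-0.0003  0.0007 -0.0358] rotvec [-0.0009  0.0006  0.0008] w 0.317
```

>>> apply_moves(targets=[0.1,-0.0003,0.0007,-0.008,0,0,0,0.1,-0.0003,0.0007,-0.013,0,0,0,0.1,-0.0003,0.0007,-0.016,0,0,0,0.1,-0.0003,0.0007,-0.018,0,0,0,0.1,-0.0003,0.0007,-0.018,0,0,0])

```text
t: 37.03
position: [0.3623, -0.2603, 0.0657]
eef_rot: [-0.002, 0.636, 0.772, 0.001]
ft_force: [-0.5, -0.5, -1.2]
width: 0.317
gripper_force: 59.9
```

>>> apply_moves(targets=[0.1,0,0,0,0,0,0,0.1,0,0,0,0,0,0,0.1,0,0,0,0,0,0,0.1,0,0,0,0,0,0])

```text
t: 37.37
position: [0.3625, -0.2603, 0.0661]
eef_rot: [-0.002, 0.636, 0.772, 0.001]
ft_force: [-1.0, -1.2, -0.2]
width: 0.317
gripper_force: 59.8
```

```bash
python3 -c "
from h import *
delta(.3643,-.2618,.051,1.765)"
```

```text
t 37.3667 pos [ 0.3625 -0.2603  0.0661] shift [ 0.0018 -0.0015 -0.0151] rotvec [-0.004  -0.0026  0.0012] w 0.317
```

>>> apply_moves(targets=[0.1,0.002,-0.0015,0,-0.004,-0.003,0,0.1,0.002,-0.0015,0,-0.004,-0.003,0,0.1,0.002,-0.0015,0,-0.004,-0.003,0,0.1,0.002,-0.0015,0,-0.004,-0.003,0])

```text
t: 37.7
position: [0.3644, -0.2617, 0.066]
eef_rot: [-0.0, 0.636, 0.772, 0.0]
ft_force: [-0.4, 0.1, -0.7]
width: 0.314
gripper_force: 59.9
```

```bash
python3 -c "
from h import *
delta(.3643,-.2618,.051,1.765)"
```

```text
t 37.7 pos [ 0.3644 -0.2617  0.066 ] shift [-0.0001 -0.0001 -0.015 ] rotvec [-0.0004  0.0003  0.0012] w 0.314
```

>>> apply_moves(targets=[0.1,0,0,-0.003,0,0,0,0.1,0,0,-0.006,0,0,0,0.1,0,0,-0.009,0,0,0,0.1,0,0,-0.009,0,0,0])

```text
t: 38.03
position: [0.3639, -0.2612, 0.0561]
eef_rot: [-0.001, 0.636, 0.772, 0.0]
ft_force: [-0.5, 1.7, 0.4]
width: 0.314
gripper_force: 59.9
```

>>> apply_moves(targets=[0.1,0,0,-0.003,0,0,0,0.1,0,0,-0.005,0,0,0,0.1,0,0,-0.006,0,0,0,0.1,0,0,-0.006,0,0,0])

```text
t: 38.37
position: [0.3645, -0.2618, 0.0511]
eef_rot: [0.0, 0.636, 0.772, 0.0]
ft_force: [-1.1, 1.1, 3.0]
width: 0.317
gripper_force: 60.2
```

>>> apply_moves(targets=[0.1,0,0,-0.001,0,0,0,0.1,0,0,-0.001,0,0,0,0.5,0,0,-0.001,0,0,0,0.55,0,0,-0.001,0,0,0,0.6,0,0,0,0,0,0,0.6,0,0,0.02,0,0,0,0.6,0,0,0.06,0,0,0,0.6,0,0,0.1,0,0,0,0.6,0.0145,-0.0874,0.14,0,0,0,0.6,0.0145,-0.0874,0.16,0,0,0,0.6,0.0145,-0.0874,0.16,0,0,0,0.6,0.0145,-0.0874,0.16,0,0,0,0.6,0.0145,-0.0874,0.16,0,0,0])

```text
t: 39.45
position: [0.3791, -0.3501, 0.2117]
eef_rot: [0.001, 0.636, 0.772, 0.0]
ft_force: [-0.1, 0.5, -1.2]
width: 0.598
gripper_force: 0.0
```

Run:
```python
from slots import *
delta(.38,-.348,.2,1.765)
im,c=grab('wrist','w14.png'); block(im,c,(.3665,-.271))
for lo,hi in(((0,110,40),(8,255,255)),((172,110,40),(180,255,255))):
    for k in blobs(im,lo,hi,25): print('red',k.mean(0),rect(c,k,.065))
```

```text
t 39.45 pos [ 0.3791 -0.3501  0.2117] shift [ 0.0009  0.0021 -0.0117] rotvec [0.0007 0.0013 0.0026] w 0.598
block (array([ 0.3712, -0.2731]), 133.4, 103.6, np.float64(-1.32))
slot (array([ 0.4083, -0.3151]), 50.3, 26.3, np.float64(0.193))
slot (array([ 0.3707, -0.2957]), 27.6, 6.7, np.float64(0.193))
slot (array([ 0.3679, -0.2789]), 28.1, 6.5, np.float64(0.193))
slot (array([ 0.3608, -0.2458]), 28.1, 6.9, np.float64(0.208))
slot (array([ 0.3596, -0.2225]), 97.1, 20.8, np.float64(0.193))
red [149.35714286 361.46428571] (array([ 0.2251, -0.5972]), 24.7, 3.2, np.float64(1.061))
red [ 56.88222222 329.06444444] (array([ 0.1372, -0.6029]), 207.6, 166.7, np.float64(1.447))
red [319.26027397  89.56164384] (array([ 0.3634, -0.2639]), 29.7, 4.1, np.float64(0.193))
```

The first plate is home in slot 3: its top edge measures 29.7 mm at the height expected when home. Now the second plate.

>>> apply_moves(targets=[0.6,0,0,0.04,0,0,-0.1,0.6,0.02,0.04,0.08,0,0,-0.2,0.6,0.241,0.495,0.09,0,0,-0.491,0.6,0.241,0.495,0.09,0,0,-0.491,0.6,0.241,0.495,0.09,0,0,-0.491,0.6,0.241,0.495,0.09,0,0,-0.491,0.6,0.241,0.495,0.09,0,0,-0.491,0.6,0.241,0.495,0.09,0,0,-0.491,0.6,0.241,0.495,0.09,0,0,-0.491,0.6,0.241,0.495,0.09,0,0,-0.491,0.6,0.241,0.495,0.09,0,0,-0.491,0.6,0.241,0.495,0.09,0,0,-0.491,0.6,0.241,0.495,0.09,0,0,-0.491,0.6,0.241,0.495,0.09,0,0,-0.491,0.6,0.241,0.495,0.05,0,0,-0.491,0.6,0.241,0.495,0.01,0,0,-0.491,0.6,0.241,0.495,0.01,0,0,-0.491,0.6,0.241,0.495,0.01,0,0,-0.491,0.6,0.241,0.495,0.01,0,0,-0.491,0.6,0.241,0.495,0.01,0,0,-0.491])

```text
t: 41.17
position: [0.6207, 0.1452, 0.2236]
eef_rot: [0.001, 0.805, 0.594, 0.001]
ft_force: [0.1, 0.3, 0.6]
width: 0.597
gripper_force: 0.0
```

```bash
python3 -c "
from red import *
reds()
delta(.641,.2238,.11,1.274)"
```

```text
41.1667 [0.62070259 0.14520933 0.22362078] 0.0012496856484854378
red [313.3  98.3] (array([0.6408, 0.2237]), 27.8, 3.5, np.float64(-0.262))
t 41.2167 pos [0.6211 0.1452 0.2242] shift [ 0.0199  0.0786 -0.1142] rotvec [-0.0004  0.0047  0.0024] w 0.602
```

>>> apply_moves(targets=[0.6,0.01,0.039,-0.03,0,0.004,0,0.6,0.02,0.0786,-0.06,0,0.004,0,0.6,0.02,0.0786,-0.1,0,0.004,0,0.6,0.02,0.0786,-0.11,0,0.004,0,0.6,0.02,0.0786,-0.11,0,0.004,0,0.6,0.02,0.0786,-0.11,0,0.004,0])

```text
t: 41.72
position: [0.64, 0.2239, 0.1117]
eef_rot: [-0.001, 0.804, 0.594, -0.002]
ft_force: [0.3, -0.7, 0.8]
width: 0.6
gripper_force: 0.0
```

```bash
python3 -c "
from h import *
delta(.6408,.2237,.037,1.274)"
```

```text
t 41.7167 pos [0.64   0.2239 0.1117] shift [ 0.0008 -0.0002 -0.0747] rotvec [ 0.0002 -0.004   0.0017] w 0.6
```

>>> apply_moves(targets=[0.6,0.001,0,-0.035,0,-0.004,0,0.6,0.001,0,-0.06,0,-0.004,0,0.6,0.001,0,-0.0745,0,-0.004,0,0.6,0.001,0,-0.0745,0,-0.004,0,0.6,0.001,0,-0.0745,0,-0.004,0,0.1,0.001,0,-0.0745,0,-0.004,0,0.1,0.001,0,-0.0745,0,-0.004,0,0.1,0.001,0,-0.0745,0,-0.004,0,0.1,0.001,0,-0.0745,0,-0.004,0,0.1,0.001,0,-0.0745,0,-0.004,0,0.1,0.001,0,-0.0745,0,-0.004,0])

```text
t: 42.63
position: [0.6427, 0.225, 0.0399]
eef_rot: [0.001, 0.804, 0.594, 0.002]
ft_force: [-2.4, 0.1, 5.3]
width: 0.313
gripper_force: 58.6
```

>>> apply_moves(targets=[0.1,0,0,0.015,0,0,0,0.1,0,0,0.03,0,0,0,0.1,0,0,0.06,0,0,0,0.1,0,0,0.1,0,0,0,0.1,0,0,0.14,0,0,0,0.1,0,0,0.18,0,0,0,0.1,0,0,0.22,0,0,0,0.1,-0.01,0,0.25,0,0,0,0.1,-0.02,0,0.25,0,0,0,0.1,-0.02,0,0.25,0,0,0])

```text
t: 43.47
position: [0.6216, 0.2251, 0.2933]
eef_rot: [0.002, 0.804, 0.595, 0.004]
ft_force: [-0.9, 0.6, -0.6]
width: 0.311
gripper_force: 59.1
```

```bash
python3 -c "
from red import *
reds()
delta(.380,-.348,.21,1.764)"
```

```text
43.4667 [0.621586   0.22513908 0.29325906] 0.06743294172099247
t 43.5167 pos [0.6212 0.2247 0.2901] shift [-0.2412 -0.5727 -0.0801] rotvec [-0.0023  0.0048  0.4908] w 0.317
```

>>> apply_moves(targets=[0.1,-0.241,-0.573,0,0,0,0.49,0.1,-0.241,-0.573,0,0,0,0.49,0.1,-0.241,-0.573,0,0,0,0.49,0.1,-0.241,-0.573,0,0,0,0.49,0.1,-0.241,-0.573,0,0,0,0.49,0.1,-0.241,-0.573,0,0,0,0.49,0.1,-0.241,-0.573,0,0,0,0.49,0.1,-0.241,-0.573,0,0,0,0.49,0.1,-0.241,-0.573,0,0,0,0.49,0.1,-0.241,-0.573,0,0,0,0.49,0.1,-0.241,-0.573,0,0,0,0.49,0.1,-0.241,-0.573,0,0,0,0.49,0.1,-0.241,-0.573,0,0,0,0.49,0.1,-0.241,-0.573,0,0,0,0.49,0.1,-0.241,-0.573,0,0,0,0.49,0.1,-0.241,-0.573,-0.04,0,0,0.49,0.1,-0.241,-0.573,-0.08,0,0,0.49,0.1,-0.241,-0.573,-0.08,0,0,0.49,0.1,-0.241,-0.573,-0.08,0,0,0.49,0.1,-0.241,-0.573,-0.08,0,0,0.49])

```text
t: 45.18
position: [0.3804, -0.3487, 0.2078]
eef_rot: [0.0, 0.636, 0.772, 0.0]
ft_force: [1.0, 0.1, -0.5]
width: 0.312
gripper_force: 59.3
```

Run:
```python
from slots import *
delta(.3709,-.2943,.085,1.764)
im,c=grab('wrist','w15.png'); block(im,c,(.3665,-.271))
for lo,hi in(((0,110,40),(8,255,255)),((172,110,40),(180,255,255))):
    for k in blobs(im,lo,hi,25): print('red',k.mean(0),k.min(0),k.max(0),rect(c,k,.065))
```

```text
t 45.1833 pos [ 0.3804 -0.3487  0.2078] shift [-0.0095  0.0544 -0.1228] rotvec [0.0002 0.0007 0.0007] w 0.312
block (array([ 0.3684, -0.2741]), 126.3, 116.6, np.float64(-1.377))
slot (array([ 0.3711, -0.2961]), 27.3, 6.7, np.float64(0.193))
slot (array([ 0.3674, -0.2796]), 27.8, 6.4, np.float64(0.193))
slot (array([ 0.3612, -0.2455]), 27.8, 6.0, np.float64(0.193))
slot (array([ 0.3685, -0.2739]), 122.7, 112.2, np.float64(-1.377))
red [ 63.49044586 332.74734607] [  0. 277.] [166. 399.] (array([ 0.1472, -0.5995]), 202.2, 176.2, np.float64(1.448))
red [318.93939394 275.25757576] [291. 269.] [346. 280.] (array([ 0.3988, -0.4407]), 57.5, 11.9, np.float64(0.218))
red [317.52777778  90.73611111] [301.  88.] [335.  93.] (array([ 0.3638, -0.2636]), 29.3, 4.1, np.float64(0.194))
```

The hand-held plate's row agrees with the grasp offset of about 1.8 mm. Hovering over slot 1.

>>> apply_moves(targets=[0.1,-0.005,0.027,0,0,0,0,0.1,-0.0095,0.0544,-0.03,0,0,0,0.1,-0.0095,0.0544,-0.07,0,0,0,0.1,-0.0095,0.0544,-0.11,0,0,0,0.1,-0.0095,0.0544,-0.123,0,0,0,0.1,-0.0095,0.0544,-0.123,0,0,0,0.1,-0.0095,0.0544,-0.123,0,0,0,0.1,-0.0095,0.0544,-0.123,0,0,0])

```text
t: 45.9
position: [0.3724, -0.2959, 0.0867]
eef_rot: [0.003, 0.636, 0.772, -0.0]
ft_force: [-0.3, -0.6, 0.1]
width: 0.312
gripper_force: 59.3
```

```bash
python3 -c "
from h import *
delta(.3708,-.2943,.053,1.764)"
```

```text
t 45.9 pos [ 0.3724 -0.2959  0.0867] shift [-0.0016  0.0016 -0.0337] rotvec [0.0037 0.0039 0.0006] w 0.312
```

>>> apply_moves(targets=[0.1,-0.0016,0.0016,-0.005,0.004,0.004,0,0.1,-0.0016,0.0016,-0.008,0.004,0.004,0,0.1,-0.0016,0.0016,-0.009,0.004,0.004,0,0.1,-0.0016,0.0016,-0.009,0.004,0.004,0,0.1,-0.0016,0.0016,-0.009,0.004,0.004,0])

```text
t: 46.32
position: [0.3689, -0.2927, 0.0747]
eef_rot: [-0.003, 0.636, 0.772, 0.0]
ft_force: [-0.6, 0.2, 0.2]
width: 0.312
gripper_force: 59.3
```

```bash
python3 -c "
from h import *
delta(.3708,-.2943,.053,1.764)"
```

```text
t 46.3167 pos [ 0.3689 -0.2927  0.0747] shift [ 0.0019 -0.0016 -0.0217] rotvec [-0.004  -0.0035  0.0013] w 0.312
```

>>> apply_moves(targets=[0.1,0.0019,-0.0016,0,-0.004,-0.0035,0.001,0.1,0.0019,-0.0016,0,-0.004,-0.0035,0.001,0.1,0.0019,-0.0016,0,-0.004,-0.0035,0.001])

```text
t: 46.57
position: [0.3708, -0.2943, 0.0746]
eef_rot: [-0.0, 0.636, 0.772, 0.0]
ft_force: [0.4, -0.0, -1.7]
width: 0.315
gripper_force: 59.3
```

```bash
python3 -c "
from h import *
delta(.3708,-.2943,.053,1.764)"
```

```text
t 46.5667 pos [ 0.3708 -0.2943  0.0746] shift [-0.     -0.     -0.0216] rotvec [-0.0001  0.      0.0003] w 0.315
```

>>> apply_moves(targets=[0.1,0,0,-0.003,0,0,0,0.1,0,0,-0.006,0,0,0,0.1,0,0,-0.008,0,0,0,0.1,0,0,-0.008,0,0,0])

```text
t: 46.9
position: [0.3703, -0.2937, 0.0657]
eef_rot: [-0.001, 0.636, 0.772, 0.0]
ft_force: [-0.1, -0.1, -0.4]
width: 0.313
gripper_force: 59.3
```

```bash
python3 -c "
from h import *
delta(.3708,-.2943,.053,1.764)"
```

```text
t 46.9 pos [ 0.3703 -0.2937  0.0657] shift [ 0.0005 -0.0006 -0.0127] rotvec [-0.0013 -0.0011  0.0003] w 0.313
```

The foot is about 7 mm below the mouth with no force, so it is in the slot.

>>> apply_moves(targets=[0.1,0.0005,-0.0006,-0.003,-0.001,-0.001,0,0.1,0.0005,-0.0006,-0.006,-0.001,-0.001,0,0.1,0.0005,-0.0006,-0.009,-0.001,-0.001,0,0.1,0.0005,-0.0006,-0.011,-0.001,-0.001,0,0.1,0.0005,-0.0006,-0.0125,-0.001,-0.001,0,0.1,0.0005,-0.0006,-0.0125,-0.001,-0.001,0,0.1,0.0005,-0.0006,-0.0125,-0.001,-0.001,0])

```text
t: 47.48
position: [0.3712, -0.2947, 0.0539]
eef_rot: [0.0, 0.636, 0.772, -0.0]
ft_force: [0.3, 0.6, -0.1]
width: 0.311
gripper_force: 59.3
```

>>> apply_moves(targets=[0.1,0,0,-0.001,0,0,0,0.1,0,0,-0.002,0,0,0,0.1,0,0,-0.002,0,0,0,0.1,0,0,-0.002,0,0,0])

```text
t: 47.82
position: [0.3716, -0.2952, 0.0527]
eef_rot: [0.001, 0.636, 0.772, -0.0]
ft_force: [-1.3, 0.5, 4.2]
width: 0.314
gripper_force: 59.8
```

>>> apply_moves(targets=[0.1,0,0,-0.001,0,0,0,0.1,0,0,-0.001,0,0,0,0.5,0,0,-0.001,0,0,0,0.55,0,0,-0.001,0,0,0,0.6,0,0,0,0,0,0,0.6,0,0,0.02,0,0,0,0.6,0,0,0.06,0,0,0,0.6,0,0,0.1,0,0,0,0.6,0.009,-0.054,0.14,0,0,0,0.6,0.009,-0.054,0.16,0,0,0,0.6,0.009,-0.054,0.16,0,0,0,0.6,0.009,-0.054,0.16,0,0,0,0.6,0.009,-0.054,0.16,0,0,0,0.6,0.009,-0.054,0.16,0,0,0])

```text
t: 48.98
position: [0.3794, -0.3472, 0.2099]
eef_rot: [-0.001, 0.636, 0.772, 0.0]
ft_force: [-0.8, 0.2, -0.2]
width: 0.599
gripper_force: 0.0
```

Run:
```python
from slots import *
delta(.38,-.348,.2,1.765)
im,c=grab('wrist','w16.png'); block(im,c,(.3665,-.271))
for k in blobs(im,(0,110,40),(8,255,255),25): 
    if k[:,1].max()<250: print('red',k.mean(0),rect(c,k,.065))
for k in blobs(im,(95,60,15),(130,255,255),100): print('blue',k.mean(0),rect(c,k,.073))
s,cs=grab('side'); sc,cc=grab('scene')
for k in blobs(s,(20,90,60),(32,255,255),10): 
    p=onz(cs,k.mean(0),.03)[0]
    if abs(p[1]+.23)<.1 : print('y',k.mean(0),k.min(0),k.max(0),p)
a=cv2.resize(s[120:200,250:400,::-1],(400,213));b=cv2.resize(sc[140:260,150:330,::-1],(400,267))
w=cv2.resize(im[20:200,180:480,::-1],(400,240))
cv2.imwrite('pics/fin.png',np.hstack([np.vstack([a,b]),np.vstack([w,np.zeros((240,400,3),np.uint8)])]))
```

```text
t 48.9833 pos [ 0.3794 -0.3472  0.2099] shift [ 0.0006 -0.0008 -0.0099] rotvec [-0.0023 -0.0014  0.001 ] w 0.599
block (array([ 0.3841, -0.271 ]), 131.0, 79.9, np.float64(-1.331))
slot (array([ 0.4092, -0.3154]), 49.1, 26.3, np.float64(0.195))
slot (array([ 0.3678, -0.2793]), 27.1, 6.5, np.float64(0.194))
slot (array([ 0.3612, -0.2458]), 28.1, 6.1, np.float64(0.194))
slot (array([ 0.3739, -0.22  ]), 69.4, 20.8, np.float64(0.195))
red [319.         132.67142857] (array([ 0.3702, -0.2967]), 29.0, 4.4, np.float64(0.194))
red [318.76712329  93.10958904] (array([ 0.3637, -0.2635]), 29.7, 3.3, np.float64(0.194))
blue [419.2969697  101.84242424] (array([ 0.4493, -0.2544]), 48.5, 24.5, np.float64(0.197))
y [305.15384615 160.76923077] [300. 153.] [309. 168.] [ 0.63983817 -0.22821631  0.03      ]
```

View pics/fin.png

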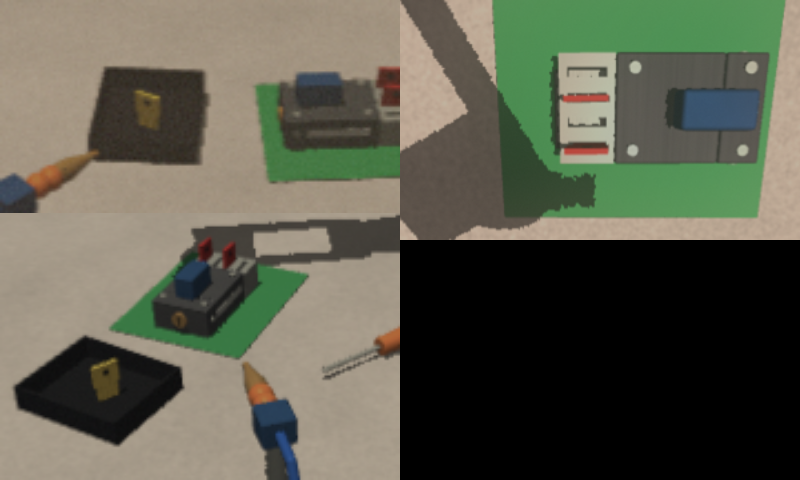

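The final picture shows both red plates home in slots 1 and 3. The unit is wholly on the mat, and the old plate is in the tray, standing upright. Handing in.

```bash
python3 -c "
from h import *
print(manip.job_done())"
```

```text
the job is handed in; nothing more can be done
None
```

The job is handed in but no verdict came back. The one old plate is in the tray but standing rather than lying flat; all four sides were held at the nozzle for about two seconds each (the front about 0.17 rad off square, within the 0.3 limit), and the unit is on the mat with both red plates home in slots 1 and 3.

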